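# Lock the specimen safe with its cam key

### The arm

A 6-joint arm with a two-finger parallel gripper is mounted at the origin on the work surface. World frame = base frame: x ahead of the robot, y to its left, z up, the work surface at z = 0. Lengths are in mm, angles in rad, forces in N, time in s.
With the tool pointing down it reaches from about 350 to 975 mm from the base axis. Payload 17.4 kg.
Tool frame: the origin (TCP) lies midway between the tips of the shut fingers; the grasp point (between the pads) lies 19 mm behind it; x points along the fingers, z is the direction in which the jaws open and shut, and the axes are right-handed (so a half turn about x gives the same grasp; the last joint's range is limited). The gripper opens to 85 mm and grips with 20 to 120 N. Pads are 22 mm wide; open, the fingers measure 114 mm over their backs; the gripper's body (76 mm by 85 mm) begins 54 mm behind the grasp point. The pads swing forward as they close: fully open they stand 13 mm farther back than shut.
Start: joints at [-1.273, 0.116, 1.442, -0, 1.584, -0.038], TCP at [222.42, -637.308, 231.303] pointing down, gripper open.
Joint ranges: [-2.83, 2.83], [-0.83, 2.19], [0.07, 2.5], [-1.14, 4.28], [0.01, 3], [-2.97, 2.97]. Speed limits (rad/s): [1.89, 1.89, 2.22, 3.14, 3.14, 3.14].

### API

Orientations are given as a 3x3 rotation matrix whose columns are the frame's x, y, z axes.
In Python, from rig import telemetry, vision, r, models gives the robot as it stands. The module is installed in compiled form; this text tells all that it offers.
- The arm moves only by the tool jog_arm, never from a script. Its argument "series" is a list of rows, each an object of numbers: "grip": the finger opening in cm, from 0 to 8.54; "tx", "ty", "tz": the shift along the tool's x, y, z in cm; "wx", "wy", "wz": the turn, a rotation vector about the tool's x, y, z in rad. A call has 1 to 8 rows; each row is the pose to reach, as a shift and turn from the pose commanded when the call began, along the tool's axes at that moment; what a row does not reach only later rows make up. A row lasts 1/10 s, in which the tool goes at most 50 mm and 8.59 degrees, less where a joint would pass 70% of its speed; a pose out of reach is approached as far as the arm can. A call with a gripper value outside its range is refused whole. The fingers move at their own pace and stop on an object; the grip force is fixed at half the most. Time passes only in rows, so rows that repeat a pose let the fingers close. It gives the time, the measured TCP pose, the force and the opening at its end, in the units of the state.
- telemetry.sense(): the state, without advancing time (a new reading comes with each control period).
- vision.capture(name): name is "scene" or "top" or "wrist"; returns a dict with "image" (420x560x3 uint8, blue, green, red), "K" (3x3 intrinsics, pixels), "xyz" and "rotation" of the camera in the world; the wrist camera has in their place "T_tool_cam" (4x4, takes a point from camera to tool coordinates, whose origin is the TCP and whose axes are the tool frame's). Camera axes: x right, y down, z forward; pixel columns grow to the right and rows downward; lengths in mm; the calibration is good to about 2 mm. The wrist camera is an equidistant fisheye: a pixel r from the principal point sees the ray r / f radians off the axis. A picture is of the moment at which its call begins: read the wrist's pose just before it. There is no depth.
- r.job_done(): hands the job in, once; it reports no verdict.
Trained networks look in a picture, given as the dict that the camera call returned (one of the last four; its "shot" number tells which), for a name from the list of things; names that differ only in an ending like _2 or _b are one class to them, and where a whole thing is asked for, a point or a joint stands for the part that bears it (a point fixed in the world has none). Each returns a list of dicts, best first, with "score" (0 to 1); they miss things now and then, are a little off and sometimes report something else, mostly with a low value. They report only what shows in the picture. A call takes as long as a camera call. They do not tell look-alikes from the thing itself.
- models.search_frame(picture, target): "extent" ([centre column, centre row, width, height] in pixels, round what is visible of it).
- models.regions_of(picture, target): "pixels" (420x560 bool, what is visible of it) and "extent" ([centre column, centre row, width, height] in pixels, round what is visible of it).
The state is a dict: "t": time; "joint_pos": joint angles; "dq": joint speeds; "joint_efforts": joint torques, N m; "tcp_pos": TCP position; "ee_rot": TCP orientation; "force": force on the tool from outside, world axes, zero at the start; "torque": the same for the moment, N m; "gripper_width": opening from 0.0 (shut) to 1.0 (fully open).
Only numpy, scipy, OpenCV 4.12 (cv2) and the standard library are available. Lean on these libraries where they do the work, as an engineer would, in place of code of your own. Each camera call takes 0.05 s, during which the arm holds its last target.

### The job

Lock the specimen safe: lift the key out of its stand, put it into the lock on the safe's sloped face and, pressing lightly, turn it gently back and forth until you feel the hidden slot take the bit and it can be pushed fully home (collar flush on the lock's rim). Only then turn it clockwise, still fully home, as far as the lock goes, pull it straight out and stand it back upright in its stand, collar resting on the top. Never press hard while the key is not yet home, and leave the other things on the bench alone.

Things in the scene. Friction and masses are not known exactly. Their poses are not given: they have to be found in the camera images.
- key: Steel cam key with flat black grip (bow), 108 mm long, 0.14-0.22 kg; at first hangs upright in the stand. Origin: centre of its collar's underside; z along the key to the bow, x along the width of bow and bit (a half turn about z looks the same). Collar: disc 54 mm across, z = 0 to 6 mm. Below it a round shaft 14 mm thick, to z = -32 mm.
- key_bow (a point): Middle of the key's bow, 36 mm above the key's origin: a block 46 mm (key x) by 14 mm (key y) by 54 mm (z = 6 to 60 mm). Grasp it firmly across its 14 mm.
- key_tip (a point): Lower end of the key, 48 mm below its origin, middle of the bit: two flat wings, 34 mm across along key x, 8 mm thick, z = -48 to -32 mm.
- stand: Grey square key stand, fixed, 70 x 70 mm (foot 94 x 94 mm), 75 mm tall, with an open square well 42 x 42 mm, 69 mm deep. Origin: centre of its underside, z up. The key hangs in it by its collar at any yaw, key origin 75 mm above the stand's origin.
- lock: Lock in the sloped face of the fixed grey and white safe, axis leaning 32 deg from vertical to the robot side. Origin: centre of the steel rim, 56 mm across, 150 mm above the bench, 14 mm proud of the face. z points out along the axis, x up the slope (12 o'clock, dark tick on the face), y left. Bore 46 mm wide at the rim, 38 mm below 16 mm depth; a black dust shutter at 12 mm hides the inside and gives way freely.
- lock_cam (a point): Middle of the cam's top, 34 mm down the bore. Sprung: about 3.5 N at first touch, 8 N pushed 9 mm, then solid. A 13 mm wide slot for the bit runs right across it, unseen, within 0.35 rad (20 deg) either way of the lock's x (half turns alike). A bit lying across it stops the key's origin 5 mm or more short of the rim.
- lock_rim (a point): Same point as the lock's origin. When bit and slot are in line (within about 0.15 rad) the cam springs up around the bit, the push falls to nothing and the key can go home: collar on rim, key origin here. Engaged, it has some 0.3 rad of play in all. The slot turns with the key, so it pulls straight out at any angle. The safe reaches 75 mm before and 310 mm behind this point, 110 mm to each side.
- cam (a joint): How far the cam is turned clockwise (seen from outside, facing the lock: the negative sense about lock z) from its unknown starting direction: 0 open, 0.75 rad (43 deg) at the stop, locked. Turning takes about 0.2 Nm; it stays where it is left. It cannot go below 0. It throws the bolt inside the safe.
- tube_rack: Bystander: small grey rack of capped sample tubes, 72 x 72 x 85 mm; origin at centre of its underside.
- jar: Bystander: amber screw-lid jar, 68 mm across, 105 mm tall; origin at centre of its underside.
- beaker: Bystander: open clear beaker, 72 mm across, 90 mm tall; origin at centre of its underside.
- wash_bottle: Bystander: white bottle with red cap, 66 mm across, 160 mm tall; origin at centre of its underside.
- glove_box: Bystander: cardboard box 100 x 150 x 70 mm; origin at centre of its underside.
There are look-alikes about, which are no part of the job. Leave any yellow look-alike of the stand alone. Leave any purple look-alike of the key alone.

How it is judged (in metres and radians):
On the way, in this order (a step that is already met when the one before it is completed fails the run):
1. the key is lifted clear of its stand (height (world z) of key above 0.135 m and contact force between the fingers and key above 0.5 N), for 0.1 s.
2. the key is fully home in the lock, collar on the rim, before the cam is turned (z of key in the frame of lock below 0.003 m and distance between key and lock below 0.012 m and angle between the z axis of key and the z axis of lock, either way round below 0.12 rad and value of joint cam below 0.6 rad), for 0.1 s.
3. the cam is turned clockwise to its stop with the key home (value of joint cam above 0.7 rad and z of key in the frame of lock below 0.006 m and distance between key and lock below 0.012 m and angle between the z axis of key and the z axis of lock, either way round below 0.12 rad), for 0.1 s.
At the end, for the whole second after the job is handed in: The cam is at its clockwise stop (over 0.69 of 0.75 rad), and the key hangs upright (within 0.1 rad) and still in its stand, collar on the top (within 5 mm) and within 12 mm of the middle (value of joint cam above 0.69 rad and horizontal distance between key and stand below 0.012 m and z of key in the frame of stand between 0.07 and 0.08 m and angle between key's own z axis and vertical below 0.1 rad and linear speed of key below 0.02 m/s); the robot touches nothing.
It fails at once if the key is pressed hard (over 60 N) against the lock before it is home (contact force between key and safe above 60 N and z of key in the frame of lock above 0.0045 m and value of joint cam below 0.4 rad).
It fails at once if a bystander is disturbed (moved over 25 mm) (distance of any of tube_rack, jar, beaker, wash_bottle, glove_box from where it was at the start of the episode above 0.025 m).
It also fails if it takes over 64 s, if anything falls off the work surface, if the arm or the gripper's body presses on something with over 40 N, if the wrist force passes 120 N, or if a joint passes its speed limit or range.

## Working session

There is one attempt and no reset: what is moved stays moved. The work goes in short steps, Python scripts to look and compute and a tool call to move; the robot and the scene stay as the last step left them, time stands still between calls to the robot, and variables do not carry over. Pictures are saved under pics/ and viewed, and the job is handed in when it is done.

Besides the shell and the picture viewer there is one more tool, called after "Emit:" as name([rows], argument=value, ...), one row to a line, values as JSON. jog_arm: Moves the arm, as the interface text tells. Its arguments: {"type":"object","properties":{"series":{"type":"array","items":{"type":"object","properties":{"grip":{"type":"number"},"tx":{"type":"number"},"ty":{"type":"number"},"tz":{"type":"number"},"wx":{"type":"number"},"wy":{"type":"number"},"wz":{"type":"number"}}}}},"required":["series"]}

```bash
mkdir -p pics; cat > h.py <<'E'
import numpy as np, cv2
from rig import telemetry, vision, r, models
def cap(n):
    s=telemetry.sense(); d=vision.capture(n); return s,d
E
python3 - <<'E'
from h import *
for n in ["scene","top","wrist"]:
    s,d=cap(n); cv2.imwrite(f"pics/{n}0.png",d["image"])
    print(n,{k:v for k,v in d.items() if k!="image"})
    for t in ["key","stand","lock"]:
        print(t,[(x["score"],x["extent"]) for x in models.search_frame(d,t)])
print(telemetry.sense())
E
```

```text
scene {'K': array([[487.4583877 ,   0.        , 280.93049509],
       [  0.        , 487.4583877 , 208.25372944],
       [  0.        ,   0.        ,   1.        ]]), 'xyz': array([1211.43023892,  348.00552439, 1062.82211917]), 'rotation': array([[-0.58448403,  0.5983259 , -0.54807347],
       [ 0.81134879,  0.43893112, -0.38607334],
       [ 0.00956882, -0.67033245, -0.74199922]]), 'shot': 1}
key [(0.84, [290.8, 166.2, 16.2, 34.0]), (0.7, [262.2, 179.9, 21.7, 26.9])]
stand [(0.93, [231.3, 140.9, 35.0, 37.4]), (0.92, [259.2, 202.2, 45.8, 41.4])]
lock [(0.63, [408.6, 290.4, 21.3, 18.1])]
top {'K': array([[389.58721031,   0.        , 277.46646181],
       [  0.        , 389.58721031, 208.7756246 ],
       [  0.        ,   0.        ,   1.        ]]), 'xyz': array([ 414.29318446, -119.74607033, 1069.521194  ]), 'rotation': array([[ 0.02951566, -0.99025132,  0.13612914],
       [-0.99955856, -0.02877823,  0.0073823 ],
       [-0.00339278, -0.13628694, -0.99066359]]), 'shot': 2}
key [(0.83, [338.6, 254.2, 16.5, 24.2]), (0.82, [329.9, 301.8, 20.5, 22.3])]
stand [(0.9, [422.4, 310.9, 55.9, 
[... 856 characters left out ...]
58401878e+00, -3.78051708e-02]), 'dq': array([ 3.68541431e-04, -1.04578814e-04,  8.71598535e-05, -3.82650554e-04,
        1.77318089e-03, -7.42146884e-04]), 'joint_efforts': array([-1.65931637e-03, -7.31400704e+01, -6.32440925e+01, -1.36242406e-04,
        6.13017201e-04, -1.84898283e-05]), 'tcp_pos': array([ 222.39296927, -637.30500025,  231.29500972]), 'ee_rot': array([[-2.98531303e-05,  9.44156010e-01,  3.29498754e-01],
       [ 3.21347667e-05,  3.29498754e-01, -9.44156009e-01],
       [-9.99999999e-01, -1.75976468e-05, -4.01768024e-05]]), 'force': array([-0.04294585, -0.06162946,  0.0269015 ]), 'torque': array([ 0.04723794,  0.03040068, -0.01600729]), 'gripper_width': 1.0017852627160224}
```

View pics/scene0.png

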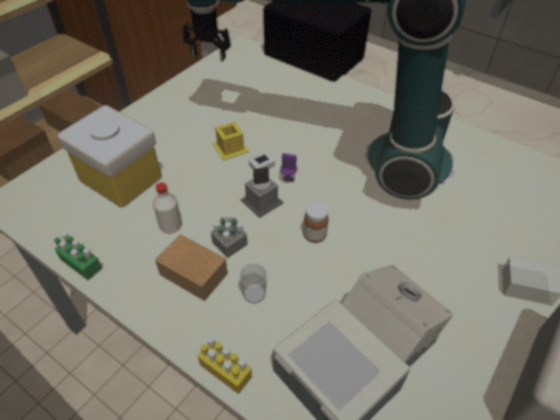

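View pics/top0.png

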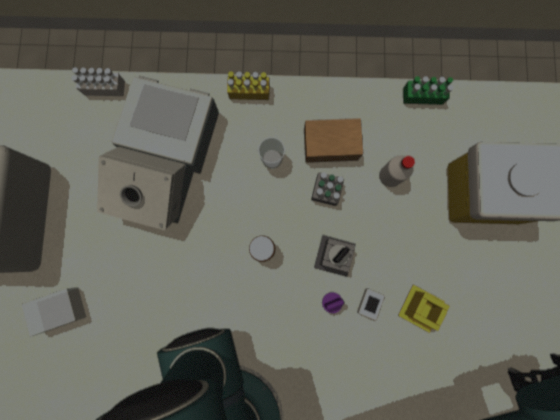

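View pics/wrist0.png

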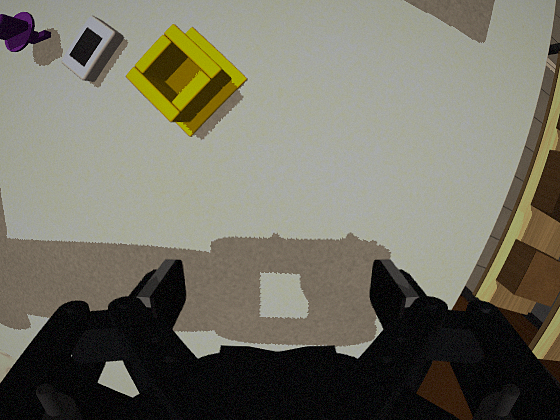

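The scene and top images show these. True key: black bow in the grey stand, top (339,254), scene (262,180). Look-alikes: purple key at top (333,302), scene (289,166), and yellow stand at top (425,308), scene (231,140). The white block with a black face at top (371,304) isn't a key. The lock ring is at top (132,195), scene (409,291). Next, close crops to check the choice.

```bash
python3 - <<'E'
import cv2
t=cv2.imread("pics/top0.png"); s=cv2.imread("pics/scene0.png")
f=lambda im,x0,x1,y0,y1:cv2.resize(im[y0:y1,x0:x1],(400,300),interpolation=cv2.INTER_CUBIC)
import numpy as np
cv2.imwrite("pics/crop1.png",np.vstack([np.hstack([f(t,297,377,225,285),f(t,88,188,150,225)]),np.hstack([f(s,222,302,150,210),f(s,339,459,255,345)])]))
E
```

```text
(no output)
```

View pics/crop1.png

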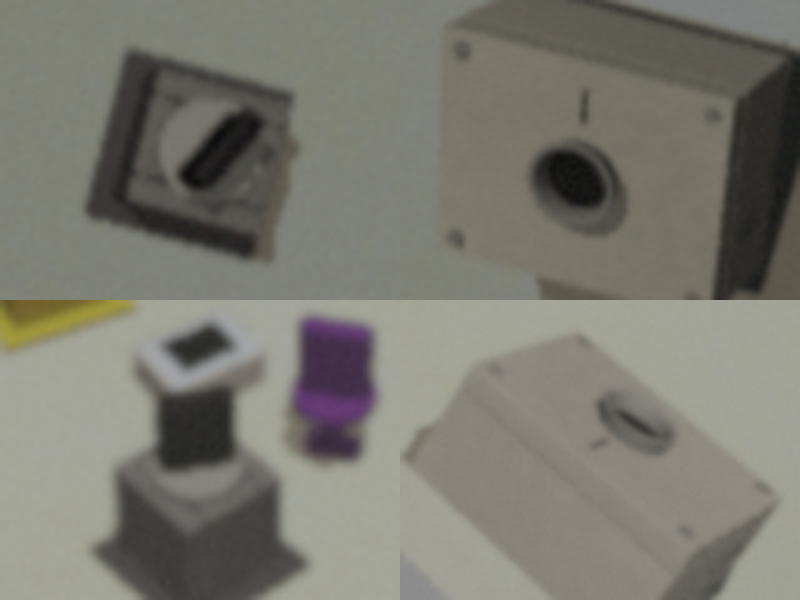

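```bash
cat >> h.py <<'E'
CAM={"scene":(np.array([[487.4583877,0,280.93049509],[0,487.4583877,208.25372944],[0,0,1]]),np.array([1211.43023892,348.00552439,1062.82211917]),np.array([[-0.58448403,0.5983259,-0.54807347],[0.81134879,0.43893112,-0.38607334],[0.00956882,-0.67033245,-0.74199922]])),
"top":(np.array([[389.58721031,0,277.46646181],[0,389.58721031,208.7756246],[0,0,1]]),np.array([414.29318446,-119.74607033,1069.521194]),np.array([[0.02951566,-0.99025132,0.13612914],[-0.99955856,-0.02877823,0.0073823],[-0.00339278,-0.13628694,-0.99066359]]))}
def ray(c,u,v):
    K,p,R=CAM[c]; d=R@np.linalg.solve(K,[u,v,1]); return p,d/np.linalg.norm(d)
def onz(c,u,v,z):
    p,d=ray(c,u,v); return p+d*(z-p[2])/d[2]
def tri(rays):
    A=sum(np.eye(3)-np.outer(d,d) for p,d in rays); b=sum((np.eye(3)-np.outer(d,d))@p for p,d in rays)
    x=np.linalg.solve(A,b); return x,[np.linalg.norm((np.eye(3)-np.outer(d,d))@(x-p)) for p,d in rays]
def proj(c,X):
    K,p,R=CAM[c]; q=K@(R.T@(np.asarray(X,float)-p)); return q[:2]/q[2]
def wray(s,d,u,v):
    T=d["T_tool_cam"];K=d["K"]; a=np.array([u-K[0,2],v-K[1,2]]); rr=np.hypot(*a); th=rr/K[0,0]
    c=np.array([*(a/max(rr,1e-9)*np.sin(th)),np.cos(th)]); return s["tcp_pos"]+s["ee_rot"]@T[:3,3], s["ee_rot"]@(T[:3,:3]@c)
def wproj(s,d,X):
    T=d["T_tool_cam"];K=d["K"]; t=s["ee_rot"].T@(np.asarray(X,float)-s["tcp_pos"]); c=T[:3,:3].T@(t-T[:3,3]); c/=np.linalg.norm(c)
    th=np.arccos(c[2]); q=c[:2]/max(np.hypot(*c[:2]),1e-9)*th*K[0,0]; return q+K[:2,2]
E
python3 - <<'E'
from h import *
print("lock",tri([ray("top",132.5,197),ray("scene",410,291)]),onz("top",132.5,197,150),onz("scene",410,291,150))
print("tick",tri([ray("top",134.2,176.2),ray("scene",398.4,297.9)]))
print("keycollar",onz("top",338.6,255,81))
a=onz("top",297+195/5,225+182/5,135);b=onz("top",297+255/5,225+115/5,135);print("bow ends",a,b)
E
```

```text
lock (array([560.26943979, 241.65259034, 137.13929319]), [np.float64(1.7352404800899093), np.float64(1.7352404800898875)]) [559.02038577 235.06952438 150.        ] [568.18723537 244.51705153 150.        ]
tick (array([607.08107158, 232.13396947, 160.66593032]), [np.float64(1.2939405755393802), np.float64(1.2939405755392621)])
keycollar [ 437.1256611  -269.76776113   81.        ]
bow ends [ 420.59064729 -255.52397243  135.        ] [ 453.13626326 -283.85187049  135.        ]
```

```bash
cat >> h.py <<'E'
from scipy.spatial.transform import Rotation as Ro
def Rfrom(x,z):
    x=np.array(x,float);x/=np.linalg.norm(x);z=np.array(z,float);z-=x*(x@z);z/=np.linalg.norm(z);return np.column_stack([x,np.cross(z,x),z])
def delta(P,R,s=None,base=None):
    s=s or telemetry.sense(); p0,R0=base if base else (s["tcp_pos"],s["ee_rot"])
    t=R0.T@(np.asarray(P)-p0)/10; w=Ro.from_matrix(R0.T@R).as_rotvec()
    print("t cm",np.round(t,2),"w",np.round(w,3),"now",np.round(s["tcp_pos"],1),"F",np.round(s["force"],1),"t",s["t"],"gw",round(s["gripper_width"],3))
E
python3 - <<'E'
from h import *
delta([437,-270,250],Rfrom([0,0,-1],[np.cos(.856),np.sin(.856),0]))
E
```

```text
t cm [ -1.87  32.36 -27.61] w [-2.091 -0.    -0.   ] now [ 222.4 -637.3  231.3] F [-0.  -0.1  0. ] t 0.6 gw 1.002
```

Emit:
jog_arm([
  {"tx":-1.9,"ty":32.4,"tz":-27.6,"wx":-2.09},
  {"tx":-1.9,"ty":32.4,"tz":-27.6,"wx":-2.09},
  {"tx":-1.9,"ty":32.4,"tz":-27.6,"wx":-2.09},
  {"tx":-1.9,"ty":32.4,"tz":-27.6,"wx":-2.09},
  {"tx":-1.9,"ty":32.4,"tz":-27.6,"wx":-2.09},
  {"tx":-1.9,"ty":32.4,"tz":-27.6,"wx":-2.09},
  {"tx":-1.9,"ty":32.4,"tz":-27.6,"wx":-2.09},
  {"tx":-1.9,"ty":32.4,"tz":-27.6,"wx":-2.09},
])

```text
invalid input
```

```bash
python3 - <<'E'
from h import *
delta([437,-270,250],Rfrom([0,0,-1],[np.cos(.856),np.sin(.856),0]))
E
```

```text
t cm [ -1.87  32.36 -27.61] w [-2.091 -0.    -0.   ] now [ 222.4 -637.3  231.3] F [-0.  -0.1  0. ] t 0.6 gw 1.002
```

Emit:
jog_arm([
  {"grip":8.5,"tx":-1.9,"ty":32.4,"tz":-27.6,"wx":-2.09,"wy":0,"wz":0},
  {"grip":8.5,"tx":-1.9,"ty":32.4,"tz":-27.6,"wx":-2.09,"wy":0,"wz":0},
  {"grip":8.5,"tx":-1.9,"ty":32.4,"tz":-27.6,"wx":-2.09,"wy":0,"wz":0},
  {"grip":8.5,"tx":-1.9,"ty":32.4,"tz":-27.6,"wx":-2.09,"wy":0,"wz":0},
  {"grip":8.5,"tx":-1.9,"ty":32.4,"tz":-27.6,"wx":-2.09,"wy":0,"wz":0},
  {"grip":8.5,"tx":-1.9,"ty":32.4,"tz":-27.6,"wx":-2.09,"wy":0,"wz":0},
  {"grip":8.5,"tx":-1.9,"ty":32.4,"tz":-27.6,"wx":-2.09,"wy":0,"wz":0},
  {"grip":8.5,"tx":-1.9,"ty":32.4,"tz":-27.6,"wx":-2.09,"wy":0,"wz":0},
])

```text
t: 1.4
tcp_pos: [424.8, -290.6, 249.5]
ee_rot: [[0.001, 0.029, 1.0], [-0.0, 1.0, -0.029], [-1.0, -0.0, 0.001]]
force: [1.0, -1.2, -0.1]
gripper_width: 0.998
```

```bash
python3 - <<'E'
from h import *
delta([437,-270,250],Rfrom([0,0,-1],[np.cos(.856),np.sin(.856),0]))
E
```

```text
t cm [-0.05  2.09  1.16] w [-0.885  0.     0.001] now [ 424.8 -290.6  249.5] F [ 1.  -1.2 -0.1] t 1.4 gw 0.998
```

Emit:
jog_arm([
  {"grip":8.5,"tx":0,"ty":2.1,"tz":1.2,"wx":-0.885,"wy":0,"wz":0},
  {"grip":8.5,"tx":0,"ty":2.1,"tz":1.2,"wx":-0.885,"wy":0,"wz":0},
  {"grip":8.5,"tx":0,"ty":2.1,"tz":1.2,"wx":-0.885,"wy":0,"wz":0},
  {"grip":8.5,"tx":0,"ty":2.1,"tz":1.2,"wx":-0.885,"wy":0,"wz":0},
  {"grip":8.5,"tx":0,"ty":2.1,"tz":1.2,"wx":-0.885,"wy":0,"wz":0},
  {"grip":8.5,"tx":0,"ty":2.1,"tz":1.2,"wx":-0.885,"wy":0,"wz":0},
  {"grip":8.5,"tx":0,"ty":2.1,"tz":1.2,"wx":-0.885,"wy":0,"wz":0},
  {"grip":8.5,"tx":0,"ty":2.1,"tz":1.2,"wx":-0.885,"wy":0,"wz":0},
])

```text
t: 2.2
tcp_pos: [437.0, -271.8, 249.2]
ee_rot: [[0.0, -0.749, 0.663], [-0.0, 0.663, 0.749], [-1.0, -0.0, 0.0]]
force: [0.5, -0.1, 0.5]
gripper_width: 0.994
```

```bash
python3 - <<'E'
from h import *
delta([437,-270,250],Rfrom([0,0,-1],[np.cos(.856),np.sin(.856),0]))
s,d=cap("wrist"); cv2.imwrite("pics/w1.png",d["image"])
import pickle; pickle.dump((s,d),open("w1.pkl","wb"))
E
```

```text
t cm [-0.08  0.12  0.14] w [-0.01  0.    0.  ] now [ 437.  -271.8  249.2] F [ 0.5 -0.1  0.5] t 2.2 gw 0.994
```

View pics/w1.png

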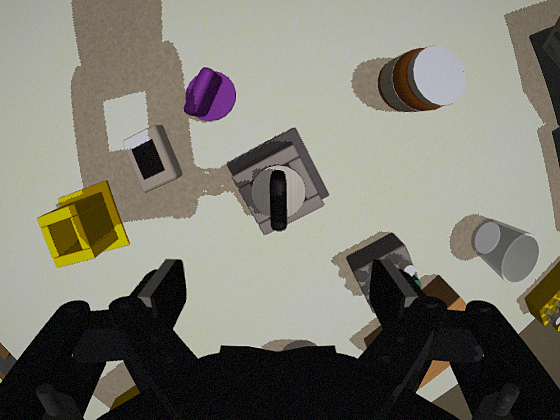

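The wrist image shows the black-bow key in the grey stand at about (278,195), with purple at (210,93) and yellow at (85,225) well apart. I'll overlay the model to refine.

```bash
cat > ov.py <<'E'
from h import *
import sys,pickle
def overlay(im,pf,kx,ky,kyaw,sx,sy,syaw,sc,off):
    def pl(pts,col):
        q=np.array([(np.array(pf(p))-off)*sc for p in pts]); cv2.polylines(im,[np.round(q).astype(int)],True,col,1,cv2.LINE_AA)
    def rect(cx,cy,yaw,a,b,z):
        c,s=np.cos(yaw),np.sin(yaw); return [(cx+c*u-s*v,cy+s*u+c*v,z) for u,v in [(a,b),(-a,b),(-a,-b),(a,-b)]]
    th=np.linspace(0,6.28,40)
    pl(rect(kx,ky,kyaw,23,7,135),(0,0,255)); pl([(kx+27*np.cos(t),ky+27*np.sin(t),81) for t in th],(0,255,0))
    pl(rect(sx,sy,syaw,35,35,75),(255,0,0)); pl(rect(sx,sy,syaw,47,47,0),(255,255,0))
if __name__=="__main__":
    a=list(map(float,sys.argv[1:7])); 
    s,d=pickle.load(open("w1.pkl","rb"))
    A=cv2.resize(d["image"][110:250,200:350],(600,560),interpolation=cv2.INTER_CUBIC)
    overlay(A,lambda p:wproj(s,d,p),*a,4,np.array([200,110]))
    t=cv2.imread("pics/top0.png"); B=cv2.resize(t[225:285,307:367],None,fx=6,fy=6,interpolation=cv2.INTER_CUBIC)
    overlay(B,lambda p:proj("top",p),*a,6,np.array([307,225])); 
    cv2.imwrite("pics/"+sys.argv[7],A); cv2.imwrite("pics/t"+sys.argv[7],B)
E
python3 ov.py 437 -269.8 -.7 437 -269.8 -.2 ov1.png
```

```text
(no output)
```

View pics/ov1.png

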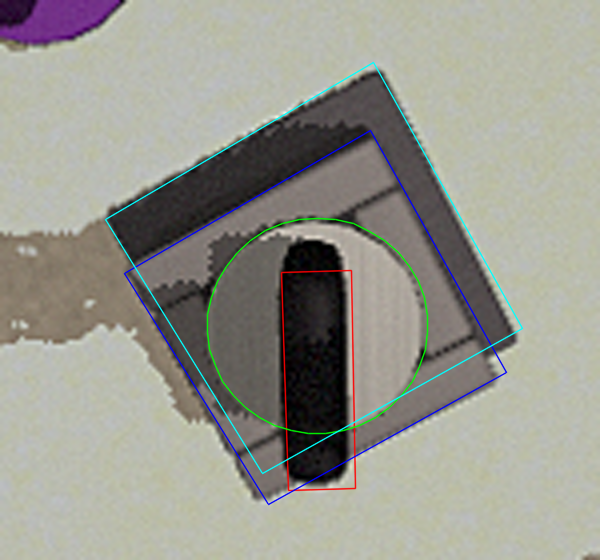

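View pics/tov1.png

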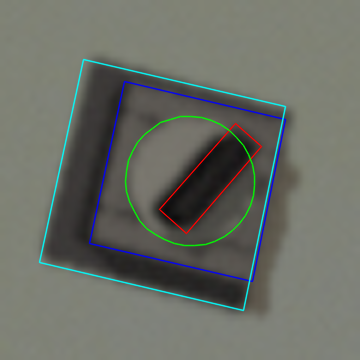

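```bash
python3 - <<'E'
from h import *
delta([436.4,-270.5,94],Rfrom([0,0,-1],[np.cos(.85),np.sin(.85),0]))
E
```

```text
t cm [15.52  0.13  0.06] w [-0.004  0.     0.   ] now [ 436.9 -271.8  249.2] F [0.1 0.8 1. ] t 2.25 gw 0.998
```

Emit:
jog_arm([
  {"grip":8.5,"tx":5,"ty":0.1,"tz":0.1,"wx":0,"wy":0,"wz":0},
  {"grip":8.5,"tx":10,"ty":0.1,"tz":0.1,"wx":0,"wy":0,"wz":0},
  {"grip":8.5,"tx":13,"ty":0.1,"tz":0.1,"wx":0,"wy":0,"wz":0},
  {"grip":8.5,"tx":15,"ty":0.1,"tz":0.1,"wx":0,"wy":0,"wz":0},
  {"grip":8.5,"tx":15.5,"ty":0.1,"tz":0.1,"wx":0,"wy":0,"wz":0},
  {"grip":5,"tx":15.5,"ty":0.1,"tz":0.1,"wx":0,"wy":0,"wz":0},
  {"grip":2.5,"tx":15.5,"ty":0.1,"tz":0.1,"wx":0,"wy":0,"wz":0},
  {"grip":2.5,"tx":15.5,"ty":0.1,"tz":0.1,"wx":0,"wy":0,"wz":0},
])

```text
t: 3.05
tcp_pos: [437.4, -270.8, 95.6]
ee_rot: [[0.002, -0.751, 0.66], [-0.001, 0.66, 0.751], [-1.0, -0.002, 0.0]]
force: [0.2, 0.2, -0.2]
gripper_width: 0.508
```

```bash
python3 - <<'E'
from h import *
delta([436.4,-270.5,94],Rfrom([0,0,-1],[np.cos(.85),np.sin(.85),0]))
s,d=cap("wrist"); cv2.imwrite("pics/w2.png",d["image"])
E
```

```text
t cm [ 0.16  0.1  -0.04] w [-0.001  0.     0.002] now [ 437.4 -270.8   95.6] F [ 0.2  0.2 -0.2] t 3.05 gw 0.508
```

View pics/w2.png

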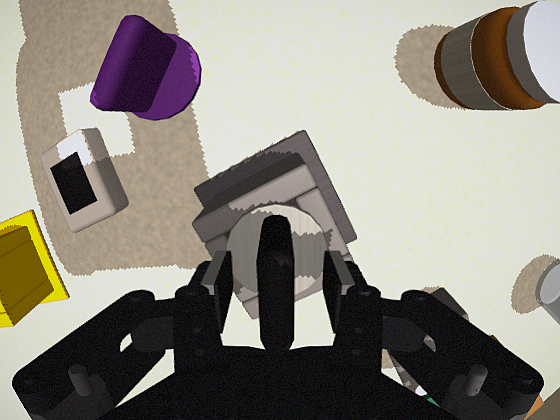

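The bow stands between the pads (col 275, pads at 228 and 333). Closing now.

Emit:
jog_arm([
  {"grip":1.5,"tx":0,"ty":0,"tz":0,"wx":0,"wy":0,"wz":0},
  {"grip":0.5,"tx":0,"ty":0,"tz":0,"wx":0,"wy":0,"wz":0},
  {"grip":0,"tx":0,"ty":0,"tz":0,"wx":0,"wy":0,"wz":0},
  {"grip":0,"tx":0,"ty":0,"tz":0,"wx":0,"wy":0,"wz":0},
  {"grip":0,"tx":0,"ty":0,"tz":0,"wx":0,"wy":0,"wz":0},
  {"grip":0,"tx":0,"ty":0,"tz":0,"wx":0,"wy":0,"wz":0},
])

```text
t: 3.7
tcp_pos: [437.1, -270.6, 94.8]
ee_rot: [[0.001, -0.751, 0.66], [-0.0, 0.66, 0.751], [-1.0, -0.001, 0.0]]
force: [-0.2, 0.6, 5.4]
gripper_width: 0.153
```

```bash
python3 - <<'E'
from h import *
s=telemetry.sense();print(s["tcp_pos"],s["ee_rot"],s["force"],s["gripper_width"],s["t"])
s,d=cap("wrist"); cv2.imwrite("pics/w3.png",d["image"])
E
```

```text
[ 437.11173646 -270.5754928    94.8266355 ] [[ 7.23198086e-04 -7.51236251e-01  6.60033008e-01]
 [-4.59504287e-04  6.60032861e-01  7.51236588e-01]
 [-9.99999633e-01 -8.46580859e-04  1.32138223e-04]] [-0.21626799  0.62279267  5.4059868 ] 0.15306832288138839 3.7
```

View pics/w3.png

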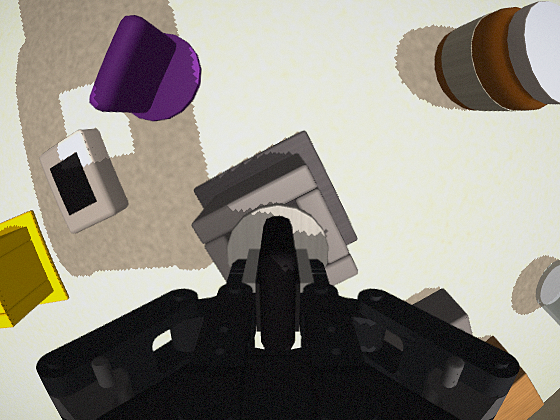

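Emit:
jog_arm([
  {"grip":0,"tx":-1,"ty":0,"tz":0,"wx":0,"wy":0,"wz":0},
  {"grip":0,"tx":-3,"ty":0,"tz":0,"wx":0,"wy":0,"wz":0},
  {"grip":0,"tx":-6,"ty":0,"tz":0,"wx":0,"wy":0,"wz":0},
  {"grip":0,"tx":-10,"ty":0,"tz":0,"wx":0,"wy":0,"wz":0},
  {"grip":0,"tx":-14,"ty":0,"tz":0,"wx":0,"wy":0,"wz":0},
  {"grip":0,"tx":-17,"ty":0,"tz":0,"wx":0,"wy":0,"wz":0},
  {"grip":0,"tx":-18,"ty":0,"tz":0,"wx":0,"wy":0,"wz":0},
  {"grip":0,"tx":-18,"ty":0,"tz":0,"wx":0,"wy":0,"wz":0},
])

```text
t: 4.55
tcp_pos: [437.1, -270.6, 275.2]
ee_rot: [[0.002, -0.751, 0.66], [-0.001, 0.66, 0.751], [-1.0, -0.002, 0.0]]
force: [-0.5, -0.2, -2.2]
gripper_width: 0.158
```

```bash
python3 - <<'E'
from h import *
import pickle
h=np.array([1,-.17,0]);h/=np.linalg.norm(h)
z=np.cos(np.radians(32))*np.array([0,0,1])-np.sin(np.radians(32))*h; y=np.cross([0,0,1],h)
# look pose: tcp 120mm above rim along axis
L=np.array([561,238,150]); delta(L+z*170,Rfrom(-z,y))
s,d=cap("wrist"); cv2.imwrite("pics/w4.png",d["image"]); pickle.dump((s,d),open("w4.pkl","wb"))
s,d=cap("scene"); cv2.imwrite("pics/s4.png",d["image"])
E
```

```text
t cm [-1.95 31.92 41.66] w [-0.538 -0.154 -0.542] now [ 437.1 -270.6  275.2] F [-0.5 -0.2 -2.2] t 4.55 gw 0.158
```

View pics/w4.png

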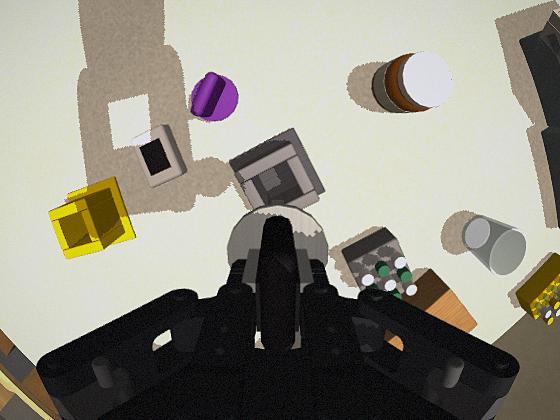

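```bash
cat > ovk.py <<'E'
from h import *
import pickle,sys
s,d=pickle.load(open(sys.argv[1],"rb")); x0,dy,dz,tz,ty,sx,sy,syaw=map(float,sys.argv[2:10])  # tz: tilt about tool z (key leans in y)
off=np.array([200,100]);sc=4
A=cv2.resize(d["image"][100:260,200:360],None,fx=4,fy=4,interpolation=cv2.INTER_CUBIC)
Rk=Ro.from_rotvec([0,ty,tz]).as_matrix()
piv=np.array([-19,dy,dz])
def tp(p): # key coords (kx along tool y, ky along tool z, kz=-tool x)
    return s["tcp_pos"]+s["ee_rot"]@(piv+Rk@np.array([x0+19-p[2],p[0],p[1]]))
def pl(w,col): cv2.polylines(A,[np.round([(wproj(s,d,p)-off)*sc for p in w]).astype(int)],True,col,1,cv2.LINE_AA)
th=np.linspace(0,6.28,40)
pl([tp((27*np.cos(t),27*np.sin(t),6)) for t in th],(0,255,0)); pl([tp((27*np.cos(t),27*np.sin(t),0)) for t in th],(0,160,0))
pl([tp(p) for p in [(23,7,60),(-23,7,60),(-23,-7,60),(23,-7,60)]],(0,0,255))
pl([tp(p) for p in [(23,7,6),(-23,7,6),(-23,-7,6),(23,-7,6)]],(0,0,160))
def rect(cx,cy,yaw,a,z):
    c,q=np.cos(yaw),np.sin(yaw); return [(cx+c*u-q*v,cy+q*u+c*v,z) for u,v in [(a,a),(-a,a),(-a,-a),(a,-a)]]
pl(rect(sx,sy,syaw,35,75),(255,0,0));pl(rect(sx,sy,syaw,47,0),(255,255,0));pl(rect(sx,sy,syaw,21,75),(255,0,255))
cv2.imwrite("pics/"+sys.argv[10],A)
E
python3 ovk.py w4.pkl 19.8 0.6 0 0 0 436.4 -270.5 -.2 ovk1.png
```

```text
(no output)
```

View pics/ovk1.png

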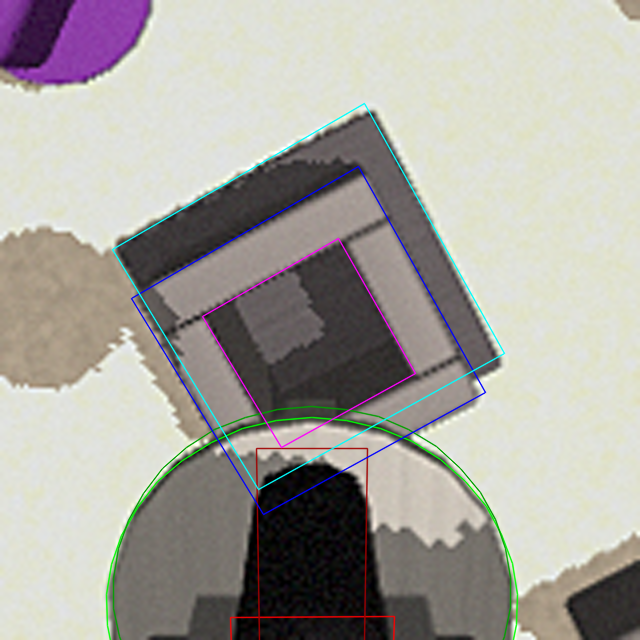

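Emit:
jog_arm([
  {"grip":0,"tx":-0.3,"ty":3,"tz":4,"wx":-0.05,"wy":-0.015,"wz":-0.05},
  {"grip":0,"tx":-0.6,"ty":6,"tz":8,"wx":-0.15,"wy":-0.04,"wz":-0.15},
  {"grip":0,"tx":-0.9,"ty":9,"tz":12,"wx":-0.22,"wy":-0.06,"wz":-0.22},
  {"grip":0,"tx":-1.2,"ty":12,"tz":16,"wx":-0.29,"wy":-0.08,"wz":-0.29},
  {"grip":0,"tx":-1.5,"ty":15,"tz":20,"wx":-0.36,"wy":-0.1,"wz":-0.36},
  {"grip":0,"tx":-1.8,"ty":18,"tz":24,"wx":-0.43,"wy":-0.12,"wz":-0.43},
  {"grip":0,"tx":-1.95,"ty":21,"tz":28,"wx":-0.48,"wy":-0.14,"wz":-0.48},
  {"grip":0,"tx":-1.95,"ty":24,"tz":32,"wx":-0.52,"wy":-0.15,"wz":-0.52},
])

```text
t: 5.45
tcp_pos: [466.1, 116.6, 292.0]
ee_rot: [[0.501, -0.846, 0.185], [-0.088, 0.163, 0.983], [-0.861, -0.508, 0.007]]
force: [1.3, -0.7, -1.6]
gripper_width: 0.156
```

```bash
cat > tl.py <<'E'
from h import *
h=np.array([1,-.17,0]);h/=np.linalg.norm(h)
z=np.cos(np.radians(32))*np.array([0,0,1])-np.sin(np.radians(32))*h; y=np.cross([0,0,1],h)
L=np.array([561,238,150]); delta(L+z*170,Rfrom(-z,y))
E
python3 tl.py
```

```text
t cm [-1.08  1.61 13.53] w [-0.019 -0.003 -0.025] now [466.1 116.6 292. ] F [ 1.3 -0.7 -1.6] t 5.45 gw 0.156
```

Emit:
jog_arm([
  {"grip":0,"tx":-0.3,"ty":0.5,"tz":4.5,"wx":-0.02,"wy":0,"wz":-0.025},
  {"grip":0,"tx":-0.7,"ty":1,"tz":9,"wx":-0.02,"wy":0,"wz":-0.025},
  {"grip":0,"tx":-1,"ty":1.5,"tz":12,"wx":-0.02,"wy":0,"wz":-0.025},
  {"grip":0,"tx":-1.1,"ty":1.6,"tz":13.5,"wx":-0.02,"wy":0,"wz":-0.025},
  {"grip":0,"tx":-1.1,"ty":1.6,"tz":13.5,"wx":-0.02,"wy":0,"wz":-0.025},
  {"grip":0,"tx":-1.1,"ty":1.6,"tz":13.5,"wx":-0.02,"wy":0,"wz":-0.025},
])

```text
t: 6.05
tcp_pos: [473.3, 250.3, 294.8]
ee_rot: [[0.519, -0.837, 0.171], [-0.094, 0.143, 0.985], [-0.85, -0.527, -0.004]]
force: [-0.1, -0.1, -2.0]
gripper_width: 0.154
```

```bash
python3 tl.py; python3 - <<'E'
from h import *
import pickle
s,d=cap("wrist"); cv2.imwrite("pics/w5.png",d["image"]); pickle.dump((s,d),open("w5.pkl","wb"))
E
```

```text
t cm [-0.03  0.16  0.26] w [-0.001 -0.005 -0.003] now [473.3 250.3 294.8] F [-0.1 -0.1 -2. ] t 6.05 gw 0.154
```

View pics/w5.png

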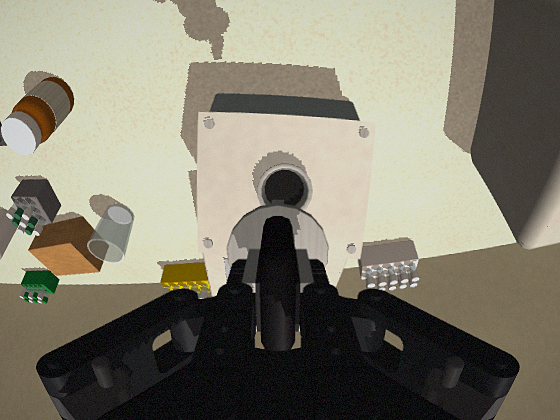

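```bash
python3 - <<'E'
import cv2
a=cv2.imread("pics/w5.png"); cv2.imwrite("pics/c5.png",cv2.resize(a[85:265,185:385],None,fx=4,fy=4*5/6,interpolation=cv2.INTER_CUBIC))
cv2.imwrite("pics/c5b.png",cv2.resize(a[140:240,230:350],None,fx=6,fy=6,interpolation=cv2.INTER_CUBIC))
E
```

```text
(no output)
```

View pics/c5.png

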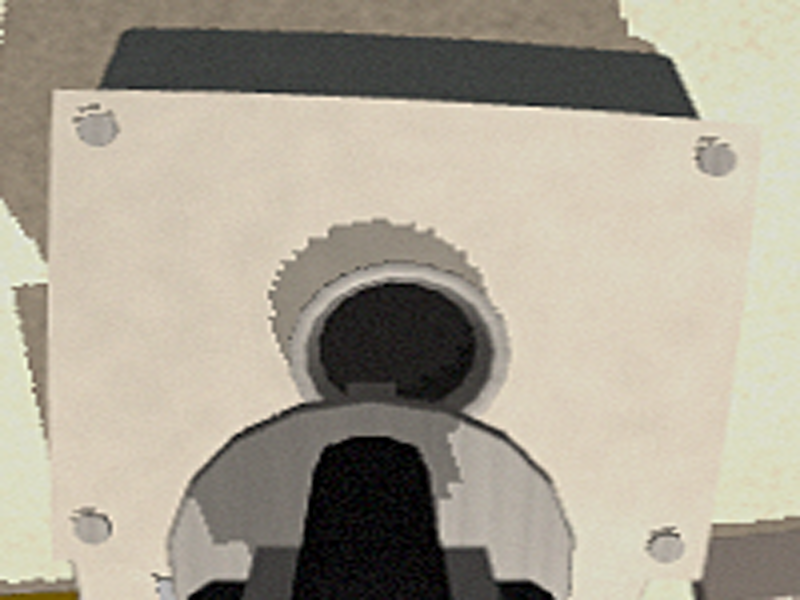

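View pics/c5b.png

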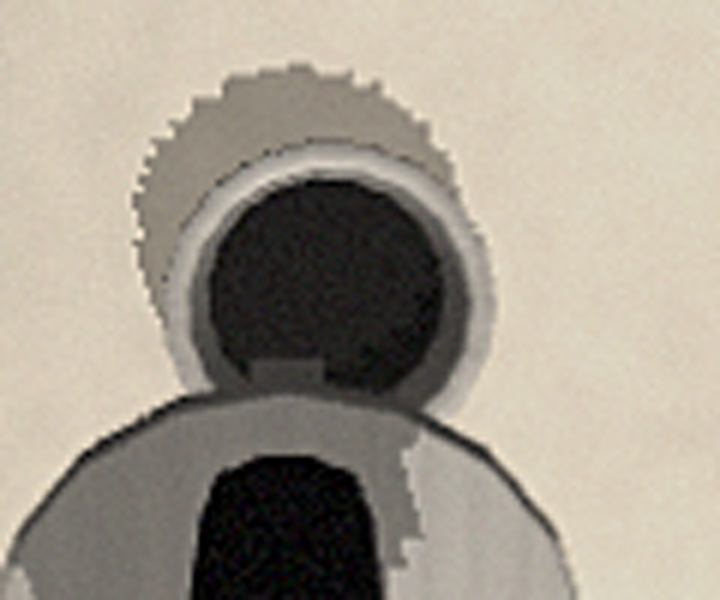

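```bash
cat > fl.py <<'E'
from h import *
import pickle
from scipy.optimize import least_squares
s,d=pickle.load(open("w5.pkl","rb"))
def frame(yaw):
    h=np.array([np.cos(yaw),np.sin(yaw),0]);a=np.radians(32);Z=np.array([0,0,1])
    x=np.cos(a)*h+np.sin(a)*Z; z=np.cos(a)*Z-np.sin(a)*h; return np.column_stack([x,np.cross(z,x),z])
scr=np.array([[209.5,123.4],[364,132.4],[208,243.1],[351.3,248.8]])
def res(p):
    lx,ly,yaw,a1,a2,b=p; L=np.array([lx,ly,150]);F=frame(yaw)
    o=[]
    for q,(u,v) in zip(scr,[(a1,b),(a1,-b),(a2,b),(a2,-b)]): o+=list(wproj(s,d,L+F@[u,v,-13])-q)
    th=np.linspace(0,6.28,60); c=np.array([wproj(s,d,L+F@[28*np.cos(t),28*np.sin(t),0]) for t in th])
    o+=[c[:,0].min()-(230+168/6),c[:,0].max()-(230+488/6),c[:,1].min()-163.8]
    return np.array(o)
if __name__=="__main__":
    f=least_squares(res,[561,238,-.17,-60,60,60]); print(np.round(f.x,3)); print(np.round(res(f.x),2))
    lx,ly,yaw=f.x[:3];F=frame(yaw);L=np.array([lx,ly,150])
    A=cv2.resize(d["image"][140:240,230:350],None,fx=6,fy=6,interpolation=cv2.INTER_CUBIC)
    th=np.linspace(0,6.28,60)
    for rr,zz,c in [(28,0,(0,0,255)),(23,0,(0,255,0)),(28,-14,(255,0,0)),(23,-12,(255,255,0))]:
        cv2.polylines(A,[np.round([(wproj(s,d,L+F@[rr*np.cos(t),rr*np.sin(t),zz])-[230,140])*6 for t in th]).astype(int)],True,c,1,cv2.LINE_AA)
    cv2.imwrite("pics/fl.png",A)
    for c in ["top","scene"]:print(c,proj(c,L))
E
python3 fl.py
```

```text
[ 5.62440e+02  2.41296e+02 -2.35000e-01 -6.45430e+01  6.22400e+01
 -7.84490e+01]
[-0.08 -0.1  -0.01  0.09  0.13 -0.01  0.04  0.01 -1.68  1.63  0.25]
top [130.024999   195.51872111]
scene [409.81032214 288.45960053]
```

View pics/fl.png

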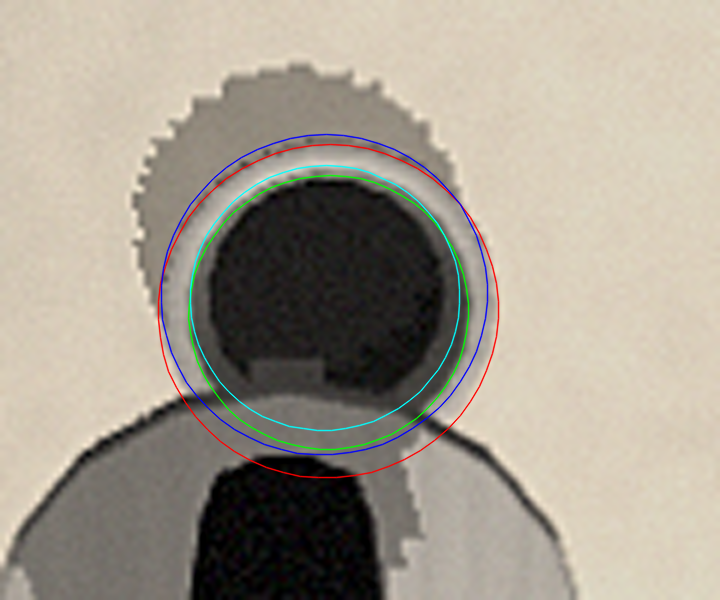

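```bash
python3 - <<'E'
from h import *
import pickle
from scipy.optimize import least_squares
s,d=pickle.load(open("w4.pkl","rb"))
th=np.linspace(0,6.28,90)
def out(p):
    x0,dy,dz=p
    return np.array([wproj(s,d,s["tcp_pos"]+s["ee_rot"]@[x0-h,dy+27*np.cos(t),dz+27*np.sin(t)]) for h in (0,6) for t in th])
def res(p):
    c=out(p); return [c[:,0].min()-228,c[:,0].max()-328.75,c[:,1].min()-205.6]
f=least_squares(res,[19.8,0,0]);print(f.x,f.fun)
f=least_squares(lambda q:res([19.8,*q]),[0,0]);print(f.x,f.fun)
E
python3 ovk.py w4.pkl 19.8 -1.1 0 0 0 436.4 -270.5 -.2 ovk2.png
```

```text
[22.31012089 -2.23619301  0.27674209] [ 1.92983407e-11 -9.20863386e-12  4.16918056e-10]
[-1.63868169  0.27039938] [-0.74610343  0.7472303   0.08193972]
```

View pics/ovk2.png

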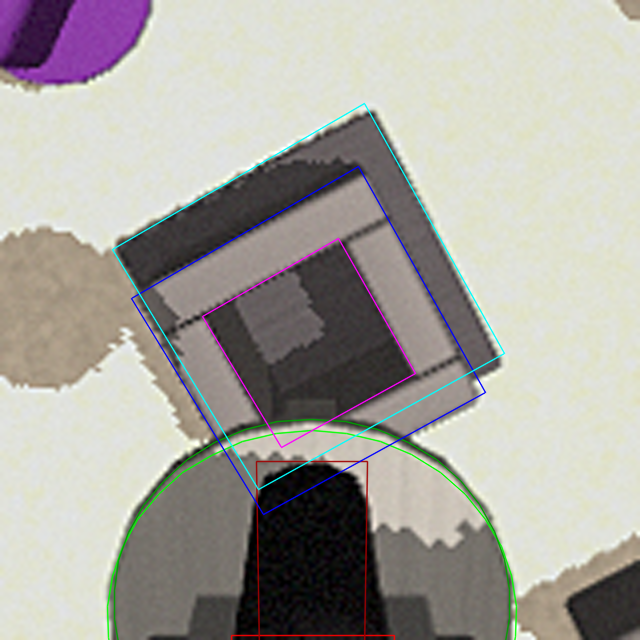

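```bash
cat > lk.py <<'E'
from h import *
from fl import frame
import sys
L=np.array([562.4,241.3,150.]);F=frame(-.235);KO=np.array([19.8,-1.1,0.2])
def tgt(zeta,phi,dx=0,dy=0):
    x=-F[:,2]; y=-(np.cos(phi)*F[:,0]+np.sin(phi)*F[:,1]); R=np.column_stack([x,y,np.cross(x,y)])
    return L+F@[dx,dy,zeta]-R@KO,R
def rep(s=None):
    s=s or telemetry.sense();R=s["ee_rot"];k=F.T@(s["tcp_pos"]+R@KO-L)
    y=F.T@(-R[:,1]); phi=np.arctan2(y[1],y[0])
    print("key in lock xyz",np.round(k,2),"phi",round(phi,3),"tilt",np.round(F.T@R[:,0],3)[:2],"F lock",np.round(F.T@s["force"],1),"T",np.round(F.T@s["torque"],2),"t",s["t"],"gw",round(s["gripper_width"],3))
if __name__=="__main__":
    a=list(map(float,sys.argv[1:])); P,R=tgt(*a); delta(P,R); rep()
E
python3 lk.py 52 0
```

```text
t cm [9.87 0.22 0.94] w [ 0.055  0.03  -0.002] now [473.4 249.8 295.3] F [ 0.4  0.1 -0.9] t 6.1 gw 0.155
key in lock xyz [  2.9  -11.59 150.37] phi 0.055 tilt [-0.003  0.03 ] F lock [-0.2  0.2 -0.9] T [-0.05  0.37  0.01] t 6.1 gw 0.155
```

Emit:
jog_arm([
  {"grip":0,"tx":3,"ty":0.2,"tz":0.9,"wx":0.055,"wy":0.03,"wz":0},
  {"grip":0,"tx":6,"ty":0.2,"tz":0.9,"wx":0.055,"wy":0.03,"wz":0},
  {"grip":0,"tx":8.5,"ty":0.2,"tz":0.9,"wx":0.055,"wy":0.03,"wz":0},
  {"grip":0,"tx":9.8,"ty":0.2,"tz":0.9,"wx":0.055,"wy":0.03,"wz":0},
  {"grip":0,"tx":9.8,"ty":0.2,"tz":0.9,"wx":0.055,"wy":0.03,"wz":0},
  {"grip":0,"tx":9.8,"ty":0.2,"tz":0.9,"wx":0.055,"wy":0.03,"wz":0},
])

```text
t: 6.7
tcp_pos: [524.2, 250.5, 212.8]
ee_rot: [[0.515, -0.825, 0.233], [-0.122, 0.199, 0.972], [-0.849, -0.529, 0.002]]
force: [-0.6, 0.1, -0.6]
gripper_width: 0.154
```

```bash
python3 - <<'E'
from lk import *
P,R=tgt(52,0); delta(P,R); rep()
import pickle
ov=[]
s=telemetry.sense()
def kpt(p,zoff=0): return s["tcp_pos"]+s["ee_rot"]@(KO+np.array([-p[2],p[0],p[1]]))
th=np.linspace(0,6.28,50)
for n,x0,y0 in [("scene",360,230),("top",90,150)]:
    s,d=cap(n); s,_=(s,0)
    A=cv2.resize(d["image"][y0:y0+100,x0:x0+100],None,fx=4 if n=="top" else 4,fy=4,interpolation=cv2.INTER_CUBIC)
    pl=lambda w,c:cv2.polylines(A,[np.round([(proj(n,p)-[x0,y0])*4 for p in w]).astype(int)],True,c,1,cv2.LINE_AA)
    B=A.copy()
    pl([kpt((27*np.cos(t),27*np.sin(t),6)) for t in th],(0,255,0)); pl([kpt(p) for p in [(23,7,60),(-23,7,60),(-23,-7,60),(23,-7,60)]],(0,0,255))
    pl([L+F@[28*np.cos(t),28*np.sin(t),0] for t in th],(255,0,0)); pl([L+F@[23*np.cos(t),23*np.sin(t),0] for t in th],(255,255,0))
    ov.append(np.hstack([B,A]))
cv2.imwrite("pics/chk.png",cv2.resize(np.vstack(ov),(600,600)))
s,d=cap("wrist"); cv2.imwrite("pics/w6.png",d["image"][100:300,180:380])
E
```

```text
t cm [ 0.22  0.1  -0.03] w [-0.001  0.001 -0.001] now [524.2 250.5 212.8] F [-0.6  0.1 -0.6] t 6.7 gw 0.154
key in lock xyz [ 1.03  0.31 54.23] phi -0.001 tilt [-0.001  0.001] F lock [-0.8 -0.1 -0.2] T [-0.    0.4   0.03] t 6.7 gw 0.154
```

View pics/chk.png

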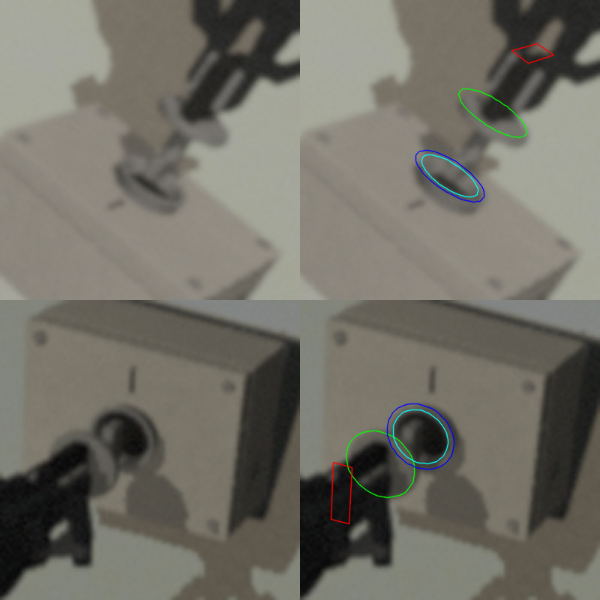

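View pics/w6.png

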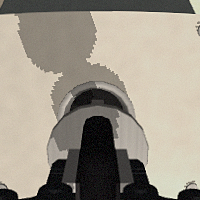

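```bash
cat > chk.py <<'E'
from lk import *
import sys
def chk(name,wh=("scene","top"),kd={"scene":(0,0),"top":(0,0)},ld={"scene":(0,0),"top":(0,0)}):
    th=np.linspace(0,6.28,50); out=[]
    for n,x0,y0 in [("scene",375,225),("top",95,160)]:
        if n not in wh: continue
        s,d=cap(n)
        kpt=lambda p: s["tcp_pos"]+s["ee_rot"]@(KO+np.array([-p[2],p[0],p[1]]))
        A=cv2.resize(d["image"][y0:y0+75,x0:x0+75],None,fx=8,fy=8,interpolation=cv2.INTER_CUBIC)
        A=cv2.convertScaleAbs(A,alpha=1.5)
        pl=lambda w,c,o,cl=True:cv2.polylines(A,[np.round([(proj(n,p)+np.array(o)-[x0,y0]+.5)*8 for p in w]).astype(int)],cl,c,1,cv2.LINE_AA)
        for h in(0,6): pl([kpt((27*np.cos(t),27*np.sin(t),h)) for t in th],(0,255,0),kd[n])
        pl([kpt(p) for p in [(17,0,-48),(-17,0,-48),(-17,0,-32),(17,0,-32)]],(0,255,255),kd[n]);pl([kpt((0,0,0)),kpt((0,0,-48))],(0,255,255),kd[n])
        for rr,z,c in [(28,0,(255,0,0)),(23,0,(255,255,0)),(28,-14,(255,0,255))]: pl([L+F@[rr*np.cos(t),rr*np.sin(t),z] for t in th],c,ld[n])
        cv2.imwrite(f"pics/{name}_{n}.png",A); cv2.imwrite(f"pics/{name}_{n}_raw.png",d["image"])
if __name__=="__main__": chk(sys.argv[1])
E
python3 chk.py k1
```

```text
(no output)
```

View pics/k1_scene.png

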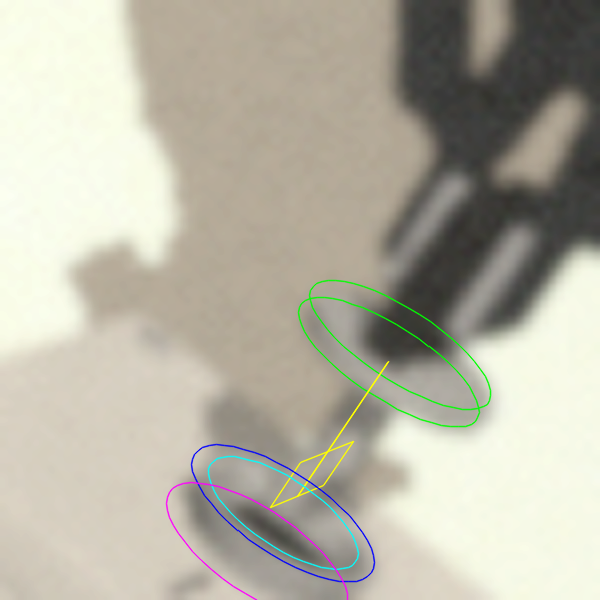

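View pics/k1_top.png

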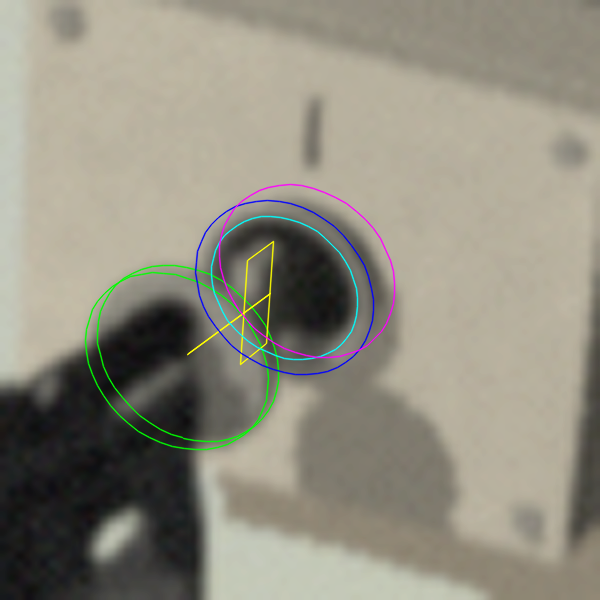

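```bash
python3 - <<'E'
from h import *
from fl import frame
from scipy.optimize import least_squares
B=np.array([[63.4,78.45,-13],[63.4,-78.45,-13],[-63.4,78.45,-13],[-63.4,-78.45,-13]])
O={"top":np.array([[103.5,162.5],[166,178.75],[101.75,209.5],[161.75,224]]),"scene":np.array([[424.5,325.2],[363,276.6],[447.6,312.6],[392.4,267.9]])}
for n in O:
    f=least_squares(lambda p:np.concatenate([proj(n,p[:3]+frame(p[3])@b)-o for b,o in zip(B,O[n])]),[561,240,150,-.2]);print(n,f.x,np.round(f.fun,2))
    f=least_squares(lambda p:np.concatenate([proj(n,np.array([p[0],p[1],150])+frame(p[2])@b)-o for b,o in zip(B,O[n])]),[561,240,-.2]);print(n,f.x,np.round(f.fun,2), proj(n,np.array([f.x[0],f.x[1],150])))
E
```

```text
top [ 5.62906334e+02  2.45022219e+02  1.36552952e+02 -2.20036933e-01] [-0.15  0.07 -0.03 -0.42  0.46 -0.17 -0.27  0.53]
top [ 5.60650465e+02  2.39872861e+02 -2.21459992e-01] [-0.55 -0.42  0.47 -0.58  0.01  0.01  0.08  1.01] [130.55633472 196.2719026 ]
scene [ 5.83836063e+02  2.45082296e+02  1.75228981e+02 -2.22741583e-01] [-0.5   1.27  1.41 -0.34 -0.04 -0.46 -0.9  -0.64]
scene [ 5.66734117e+02  2.42397338e+02 -2.22232600e-01] [-0.96  0.5   2.59  0.34 -1.11 -0.8  -0.51  0.19] [409.40942976 290.0564305 ]
```

```bash
cat > wov.py <<'E'
from lk import *
import sys,pickle
def wov(name,x0=220,y0=130,w=120,h=100,sc=6):
    s,d=cap("wrist"); pickle.dump((s,d),open(name+".pkl","wb"))
    A=cv2.resize(d["image"][y0:y0+h,x0:x0+w],None,fx=sc,fy=sc,interpolation=cv2.INTER_CUBIC);th=np.linspace(0,6.28,60)
    pl=lambda w,c:cv2.polylines(A,[np.round([(wproj(s,d,p)-[x0,y0]+.5)*sc for p in w]).astype(int)],True,c,1,cv2.LINE_AA)
    kpt=lambda p: s["tcp_pos"]+s["ee_rot"]@(KO+np.array([-p[2],p[0],p[1]]))
    for q in(0,6): pl([kpt((27*np.cos(t),27*np.sin(t),q)) for t in th],(0,255,0))
    for rr,z,c in [(28,0,(0,0,255)),(23,0,(0,255,0)),(28,-14,(255,0,0))]: pl([L+F@[rr*np.cos(t),rr*np.sin(t),z] for t in th],c)
    cv2.imwrite("pics/"+name+".png",A)
if __name__=="__main__": wov(sys.argv[1])
E
python3 wov.py wo1
```

```text
(no output)
```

View pics/wo1.png

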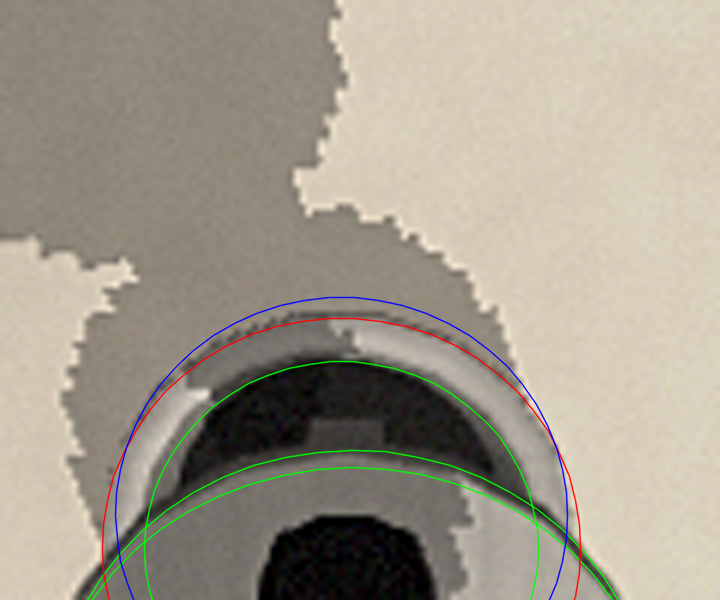

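```bash
python3 lk.py 30 0
```

```text
t cm [ 2.42  0.06 -0.1 ] w [-0.     0.002 -0.001] now [524.  251.3 212.5] F [ 0.9 -0.3 -2.3] t 7.0 gw 0.154
key in lock xyz [ 0.6   1.02 54.22] phi -0.0 tilt [-0.001  0.002] F lock [-0.5 -0.1 -2.5] T [-0.04  0.4   0.02] t 7.0 gw 0.154
```

Emit:
jog_arm([
  {"grip":0,"tx":0.8,"ty":0.06,"tz":-0.1,"wx":0,"wy":0,"wz":0},
  {"grip":0,"tx":1.6,"ty":0.06,"tz":-0.1,"wx":0,"wy":0,"wz":0},
  {"grip":0,"tx":2.4,"ty":0.06,"tz":-0.1,"wx":0,"wy":0,"wz":0},
  {"grip":0,"tx":2.4,"ty":0.06,"tz":-0.1,"wx":0,"wy":0,"wz":0},
  {"grip":0,"tx":2.4,"ty":0.06,"tz":-0.1,"wx":0,"wy":0,"wz":0},
])

```text
t: 7.5
tcp_pos: [535.8, 247.1, 190.5]
ee_rot: [[0.514, -0.826, 0.233], [-0.122, 0.198, 0.973], [-0.849, -0.528, 0.001]]
force: [-0.0, -0.2, -1.5]
gripper_width: 0.156
```

```bash
python3 lk.py 18 0.3; python3 wov.py wo2
```

```text
t cm [ 1.1  -0.06  0.  ] w [-0.3    0.001 -0.002] now [535.8 247.1 190.5] F [-0.  -0.2 -1.5] t 7.5 gw 0.156
key in lock xyz [-0.53 -0.31 29.  ] phi -0.0 tilt [-0.002  0.001] F lock [-0.7 -0.2 -1.3] T [0.02 0.42 0.04] t 7.5 gw 0.156
```

View pics/wo2.png

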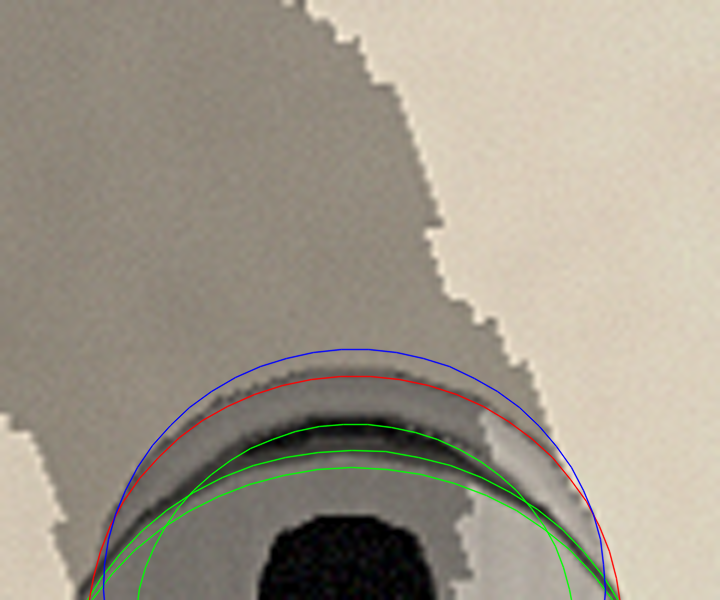

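Emit:
jog_arm([
  {"grip":0,"tx":0.4,"ty":0,"tz":0,"wx":-0.13,"wy":0,"wz":0},
  {"grip":0,"tx":0.8,"ty":0,"tz":0,"wx":-0.26,"wy":0,"wz":0},
  {"grip":0,"tx":1.1,"ty":0,"tz":0,"wx":-0.4,"wy":0,"wz":0},
  {"grip":0,"tx":1.1,"ty":0,"tz":0,"wx":-0.4,"wy":0,"wz":0},
  {"grip":0,"tx":1.1,"ty":0,"tz":0,"wx":-0.4,"wy":0,"wz":0},
  {"grip":0,"tx":1.1,"ty":0,"tz":0,"wx":-0.4,"wy":0,"wz":0},
])

```text
t: 8.15
tcp_pos: [541.4, 246.1, 182.0]
ee_rot: [[0.515, -0.851, -0.105], [-0.122, -0.193, 0.974], [-0.849, -0.488, -0.203]]
force: [0.5, -0.2, -2.9]
gripper_width: 0.159
```

```bash
python3 lk.py 10 0.4
```

```text
t cm [ 0.87 -0.02 -0.05] w [-0.004  0.002 -0.001] now [541.4 246.1 182. ] F [ 0.5 -0.2 -2.9] t 8.15 gw 0.159
key in lock xyz [-0.39  0.37 18.73] phi 0.396 tilt [-0.001  0.001] F lock [-1.1 -0.  -2.7] T [0.02 0.39 0.06] t 8.15 gw 0.159
```

Emit:
jog_arm([
  {"grip":0,"tx":0.2,"ty":0,"tz":0,"wx":0,"wy":0,"wz":0},
  {"grip":0,"tx":0.4,"ty":0,"tz":0,"wx":0,"wy":0,"wz":0},
  {"grip":0,"tx":0.6,"ty":0,"tz":0,"wx":0,"wy":0,"wz":0},
  {"grip":0,"tx":0.8,"ty":0,"tz":0,"wx":0,"wy":0,"wz":0},
  {"grip":0,"tx":0.8,"ty":0,"tz":0,"wx":0,"wy":0,"wz":0},
  {"grip":0,"tx":0.8,"ty":0,"tz":0,"wx":0,"wy":0,"wz":0},
])

```text
t: 8.75
tcp_pos: [545.5, 245.0, 174.7]
ee_rot: [[0.514, -0.851, -0.107], [-0.122, -0.196, 0.973], [-0.849, -0.487, -0.205]]
force: [-0.1, 0.3, -2.1]
gripper_width: 0.156
```

```bash
python3 lk.py 10 0.4
```

```text
t cm [ 0.03 -0.05 -0.05] w [-0.     0.002 -0.001] now [545.5 245.  174.7] F [-0.1  0.3 -2.1] t 8.75 gw 0.156
key in lock xyz [-0.66  0.26 10.3 ] phi 0.4 tilt [-0.002  0.001] F lock [-1.2  0.3 -1.7] T [ 0.19  0.46 -0.01] t 8.75 gw 0.156
```

Emit:
jog_arm([
  {"grip":0,"tx":0.15,"ty":0,"tz":0,"wx":0,"wy":0,"wz":0},
  {"grip":0,"tx":0.3,"ty":0,"tz":0,"wx":0,"wy":0,"wz":0},
  {"grip":0,"tx":0.3,"ty":0,"tz":0,"wx":0,"wy":0,"wz":0},
  {"grip":0,"tx":0.3,"ty":0,"tz":0,"wx":0,"wy":0,"wz":0},
])

```text
t: 9.15
tcp_pos: [547.1, 244.6, 172.2]
ee_rot: [[0.514, -0.851, -0.108], [-0.122, -0.197, 0.973], [-0.849, -0.487, -0.205]]
force: [0.7, 0.9, -3.5]
gripper_width: 0.158
```

```bash
python3 lk.py 10 0.4; python3 chk.py k2
```

```text
t cm [-0.27 -0.04 -0.05] w [-0.     0.002 -0.001] now [547.1 244.6 172.2] F [ 0.7  0.9 -3.5] t 9.15 gw 0.158
key in lock xyz [-0.62  0.28  7.34] phi 0.4 tilt [-0.002  0.001] F lock [-1.5  1.1 -3.2] T [ 0.27  0.42 -0.07] t 9.15 gw 0.158
```

View pics/k2_scene.png

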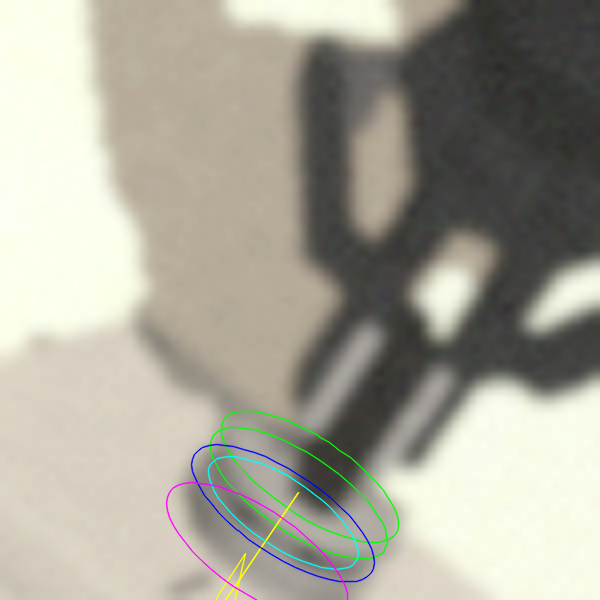

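Emit:
jog_arm([
  {"grip":0,"tx":0.1,"ty":0,"tz":0,"wx":0,"wy":0,"wz":0},
  {"grip":0,"tx":0.2,"ty":0,"tz":0,"wx":0,"wy":0,"wz":0},
  {"grip":0,"tx":0.2,"ty":0,"tz":0,"wx":0,"wy":0,"wz":0},
])

```text
t: 9.55
tcp_pos: [548.1, 244.4, 170.5]
ee_rot: [[0.514, -0.851, -0.107], [-0.122, -0.197, 0.973], [-0.849, -0.487, -0.205]]
force: [0.3, 1.1, -1.8]
gripper_width: 0.161
```

```bash
python3 lk.py 5 0.4
```

```text
t cm [ 0.03 -0.04 -0.05] w [-0.     0.002 -0.001] now [548.1 244.4 170.5] F [ 0.3  1.1 -1.8] t 9.55 gw 0.161
key in lock xyz [-0.59  0.28  5.33] phi 0.4 tilt [-0.002  0.001] F lock [-0.9  1.2 -1.5] T [0.31 0.37 0.01] t 9.55 gw 0.161
```

Emit:
jog_arm([
  {"grip":0,"tx":0.1,"ty":0,"tz":0,"wx":0,"wy":0,"wz":0},
  {"grip":0,"tx":0.2,"ty":0,"tz":0,"wx":0,"wy":0,"wz":0},
  {"grip":0,"tx":0.2,"ty":0,"tz":0,"wx":0,"wy":0,"wz":0},
])

```text
t: 9.85
tcp_pos: [549.1, 244.1, 168.8]
ee_rot: [[0.514, -0.851, -0.108], [-0.122, -0.197, 0.973], [-0.849, -0.487, -0.205]]
force: [0.2, 1.2, -2.2]
gripper_width: 0.151
```

```bash
python3 lk.py 3 0.4
```

```text
t cm [ 0.03 -0.05 -0.05] w [-0.     0.002 -0.001] now [549.1 244.1 168.8] F [ 0.2  1.2 -2.2] t 9.85 gw 0.151
key in lock xyz [-0.63  0.28  3.31] phi 0.4 tilt [-0.002  0.001] F lock [-1.3  1.2 -1.8] T [ 0.37  0.43 -0.05] t 9.85 gw 0.151
```

Emit:
jog_arm([
  {"grip":0,"tx":0.1,"ty":0,"tz":0,"wx":0,"wy":0,"wz":0},
  {"grip":0,"tx":0.2,"ty":0,"tz":0,"wx":0,"wy":0,"wz":0},
  {"grip":0,"tx":0.2,"ty":0,"tz":0,"wx":0,"wy":0,"wz":0},
])

```text
t: 10.15
tcp_pos: [550.2, 243.8, 167.1]
ee_rot: [[0.514, -0.851, -0.108], [-0.122, -0.197, 0.973], [-0.849, -0.487, -0.205]]
force: [-0.2, 2.0, -1.5]
gripper_width: 0.159
```

```bash
python3 lk.py 1 0.4
```

```text
t cm [ 0.03 -0.05 -0.05] w [-0.     0.002 -0.001] now [550.2 243.8 167.1] F [-0.2  2.  -1.5] t 10.15 gw 0.159
key in lock xyz [-0.64  0.27  1.29] phi 0.4 tilt [-0.002  0.001] F lock [-1.3  1.9 -0.9] T [ 0.39  0.42 -0.05] t 10.15 gw 0.159
```

Emit:
jog_arm([
  {"grip":0,"tx":0.1,"ty":0,"tz":0,"wx":0,"wy":0,"wz":0},
  {"grip":0,"tx":0.2,"ty":0,"tz":0,"wx":0,"wy":0,"wz":0},
  {"grip":0,"tx":0.2,"ty":0,"tz":0,"wx":0,"wy":0,"wz":0},
])

```text
t: 10.45
tcp_pos: [550.6, 243.9, 166.7]
ee_rot: [[0.514, -0.851, -0.107], [-0.122, -0.196, 0.973], [-0.849, -0.487, -0.204]]
force: [-24.2, 0.6, 15.9]
gripper_width: 0.153
```

```bash
python3 lk.py 1 0.4; python3 chk.py k3; python3 wov.py wo3
```

```text
t cm [-0.02 -0.03 -0.05] w [-0.001  0.002 -0.002] now [550.6 243.9 166.7] F [-24.2   0.6  15.9] t 10.45 gw 0.153
key in lock xyz [-0.5   0.38  0.81] phi 0.399 tilt [-0.002  0.001] F lock [-11.7  -5.1  26. ] T [-0.88  2.16 -0.01] t 10.45 gw 0.153
```

View pics/k3_scene.png

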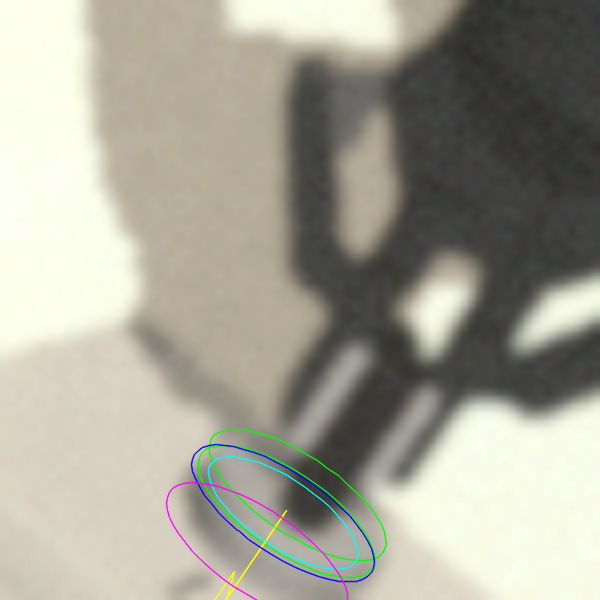

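View pics/wo3.png

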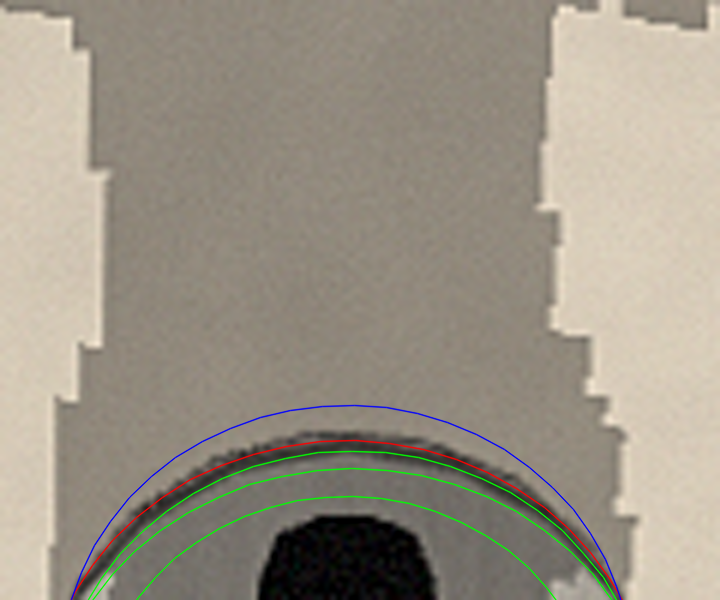

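Emit:
jog_arm([
  {"grip":0,"tx":-0.08,"ty":0,"tz":0,"wx":0,"wy":0,"wz":0},
  {"grip":0,"tx":-0.08,"ty":0,"tz":0.01,"wx":0.1,"wy":0,"wz":0},
  {"grip":0,"tx":-0.08,"ty":0,"tz":0.02,"wx":0.2,"wy":0,"wz":0},
  {"grip":0,"tx":-0.08,"ty":0,"tz":0.03,"wx":0.3,"wy":0,"wz":0},
  {"grip":0,"tx":-0.08,"ty":0,"tz":0.05,"wx":0.4,"wy":0,"wz":0},
  {"grip":0,"tx":-0.08,"ty":0,"tz":0.05,"wx":0.4,"wy":0,"wz":0},
])

```text
t: 11.2
tcp_pos: [550.9, 244.1, 166.9]
ee_rot: [[0.515, -0.824, 0.235], [-0.122, 0.201, 0.972], [-0.848, -0.529, 0.003]]
force: [-5.1, -1.8, 6.2]
gripper_width: 0.153
```

```bash
python3 lk.py 0 0
```

```text
t cm [ 0.09  0.   -0.03] w [-0.004  0.001 -0.001] now [550.9 244.1 166.9] F [-5.1 -1.8  6.2] t 11.2 gw 0.153
key in lock xyz [-0.    0.27  0.86] phi -0.004 tilt [-0.001  0.001] F lock [-0.6 -3.   7.7] T [-0.49  0.29  0.05] t 11.2 gw 0.153
```

Emit:
jog_arm([
  {"grip":0,"tx":0,"ty":0,"tz":0.01,"wx":0.1,"wy":0,"wz":0},
  {"grip":0,"tx":0,"ty":0,"tz":0.02,"wx":0.2,"wy":0,"wz":0},
  {"grip":0,"tx":0,"ty":-0.01,"tz":0.03,"wx":0.3,"wy":0,"wz":0},
  {"grip":0,"tx":0,"ty":-0.01,"tz":0.03,"wx":0.3,"wy":0,"wz":0},
])

```text
t: 11.6
tcp_pos: [550.9, 244.2, 167.0]
ee_rot: [[0.515, -0.718, 0.469], [-0.123, 0.48, 0.869], [-0.849, -0.505, 0.159]]
force: [-7.7, -3.8, 6.7]
gripper_width: 0.155
```

```bash
python3 lk.py 0 0
```

```text
t cm [ 0.09 -0.01 -0.04] w [-0.304  0.001 -0.001] now [550.9 244.2 167. ] F [-7.7 -3.8  6.7] t 11.6 gw 0.155
key in lock xyz [0.05 0.05 0.92] phi -0.304 tilt [-0.001  0.001] F lock [-2.  -5.4  9.2] T [-0.87  0.41  0.07] t 11.6 gw 0.155
```

Emit:
jog_arm([
  {"grip":0,"tx":0,"ty":0,"tz":0.01,"wx":0.1,"wy":0,"wz":0},
  {"grip":0,"tx":0,"ty":0,"tz":0.02,"wx":0.2,"wy":0,"wz":0},
  {"grip":0,"tx":0,"ty":-0.01,"tz":0.02,"wx":0.2,"wy":0,"wz":0},
])

```text
t: 11.9
tcp_pos: [550.9, 244.3, 167.0]
ee_rot: [[0.514, -0.61, 0.602], [-0.123, 0.643, 0.756], [-0.849, -0.463, 0.256]]
force: [-9.4, -3.7, 8.4]
gripper_width: 0.157
```

```bash
python3 lk.py 0 0;python3 wov.py wo4; cp pics/wo4.png /tmp; python3 -c "
import pickle,cv2
s,d=pickle.load(open('wo4.pkl','rb'));cv2.imwrite('pics/w8.png',d['image'])"
```

```text
t cm [ 0.09 -0.02 -0.04] w [-0.504  0.    -0.001] now [550.9 244.3 167. ] F [-9.4 -3.7  8.4] t 11.9 gw 0.157
key in lock xyz [-0.02 -0.13  0.87] phi -0.504 tilt [-0.001  0.   ] F lock [-2.6 -5.8 11.6] T [-1.09  0.68  0.12] t 11.9 gw 0.157
```

View pics/w8.png

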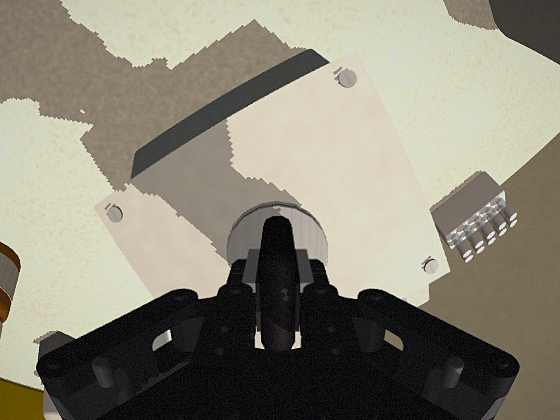

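Emit:
jog_arm([
  {"grip":0,"tx":0,"ty":0,"tz":0,"wx":0.05,"wy":0,"wz":0},
  {"grip":0,"tx":0,"ty":0,"tz":0.01,"wx":0.1,"wy":0,"wz":0},
  {"grip":0,"tx":0,"ty":0,"tz":0.01,"wx":0.1,"wy":0,"wz":0},
])

```text
t: 12.25
tcp_pos: [550.9, 244.4, 167.0]
ee_rot: [[0.514, -0.549, 0.659], [-0.123, 0.714, 0.69], [-0.849, -0.436, 0.3]]
force: [-10.6, -3.3, 8.8]
gripper_width: 0.159
```

```bash
python3 lk.py 0 0
```

```text
t cm [ 0.09 -0.02 -0.05] w [-0.602 -0.    -0.001] now [550.9 244.4 167. ] F [-10.6  -3.3   8.8] t 12.25 gw 0.159
key in lock xyz [-0.04 -0.14  0.9 ] phi -0.602 tilt [-0.001  0.   ] F lock [-3.4 -5.7 12.5] T [-1.18  0.83  0.2 ] t 12.25 gw 0.159
```

Emit:
jog_arm([
  {"grip":0,"tx":0,"ty":0,"tz":0,"wx":0.05,"wy":0,"wz":0},
  {"grip":0,"tx":0,"ty":0,"tz":0.01,"wx":0.1,"wy":0,"wz":0},
  {"grip":0,"tx":0,"ty":0,"tz":0.01,"wx":0.1,"wy":0,"wz":0},
])

```text
t: 12.55
tcp_pos: [551.0, 244.4, 167.0]
ee_rot: [[0.514, -0.48, 0.711], [-0.123, 0.779, 0.615], [-0.849, -0.404, 0.341]]
force: [-12.1, -3.4, 8.8]
gripper_width: 0.153
```

```bash
python3 lk.py 0 0
```

```text
t cm [ 0.09 -0.03 -0.05] w [-0.702 -0.    -0.001] now [551.  244.4 167. ] F [-12.1  -3.4   8.8] t 12.55 gw 0.153
key in lock xyz [-0.1  -0.21  0.9 ] phi -0.702 tilt [-0.001  0.   ] F lock [-4.7 -6.1 13.3] T [-1.21  0.92  0.59] t 12.55 gw 0.153
```

Emit:
jog_arm([
  {"grip":0,"tx":0,"ty":0,"tz":0,"wx":0.05,"wy":0,"wz":0},
  {"grip":0,"tx":0,"ty":0,"tz":0.01,"wx":0.1,"wy":0,"wz":0},
  {"grip":0,"tx":0,"ty":0,"tz":0.01,"wx":0.1,"wy":0,"wz":0},
])

```text
t: 12.85
tcp_pos: [551.0, 244.4, 167.1]
ee_rot: [[0.514, -0.408, 0.754], [-0.123, 0.835, 0.536], [-0.849, -0.369, 0.379]]
force: [-15.0, -3.1, 11.3]
gripper_width: 0.155
```

```bash
python3 lk.py 0 0
```

```text
t cm [ 0.1  -0.03 -0.05] w [-0.8   -0.001 -0.001] now [551.  244.4 167.1] F [-15.   -3.1  11.3] t 12.85 gw 0.155
key in lock xyz [-0.09 -0.3   0.97] phi -0.8 tilt [-0.001 -0.   ] F lock [-5.8 -6.5 16.9] T [-1.33  1.11  2.23] t 12.85 gw 0.155
```

The torque jumped from 0.2 to 2.2 Nm at phi of about -0.7 to -0.8, so the cam is at its stop. I'll relax the torque within the play, then pull straight out.

Emit:
jog_arm([
  {"grip":0,"tx":0,"ty":0,"tz":-0.01,"wx":-0.1,"wy":0,"wz":0},
  {"grip":0,"tx":-0.2,"ty":0,"tz":-0.01,"wx":-0.14,"wy":0,"wz":0},
  {"grip":0,"tx":-1,"ty":0,"tz":-0.01,"wx":-0.14,"wy":0,"wz":0},
  {"grip":0,"tx":-2,"ty":0,"tz":-0.01,"wx":-0.14,"wy":0,"wz":0},
  {"grip":0,"tx":-3.5,"ty":0,"tz":-0.01,"wx":-0.14,"wy":0,"wz":0},
  {"grip":0,"tx":-5,"ty":0,"tz":-0.01,"wx":-0.14,"wy":0,"wz":0},
  {"grip":0,"tx":-7,"ty":0,"tz":-0.01,"wx":-0.14,"wy":0,"wz":0},
  {"grip":0,"tx":-9,"ty":0,"tz":-0.01,"wx":-0.14,"wy":0,"wz":0},
])

```text
t: 13.65
tcp_pos: [504.0, 256.0, 244.5]
ee_rot: [[0.515, -0.509, 0.69], [-0.121, 0.753, 0.647], [-0.849, -0.417, 0.326]]
force: [1.0, 0.5, -1.3]
gripper_width: 0.155
```

```bash
python3 lk.py 0 0; python3 -c "
from h import *
delta([437,-270.5,290],Rfrom([0,0,-1],[np.cos(.85),np.sin(.85),0]))
import pickle
s,d=cap('wrist');cv2.imwrite('pics/w9.png',d['image']);pickle.dump((s,d),open('w9.pkl','wb'))
print(telemetry.sense()['joint_pos'])"
```

```text
t cm [ 9.22 -0.07 -0.08] w [-0.661  0.001 -0.002] now [504.  256.  244.5] F [ 1.   0.5 -1.3] t 13.65 gw 0.155
key in lock xyz [-7.000e-02  1.700e-01  9.223e+01] phi -0.661 tilt [-0.001  0.002] F lock [ 0.1  0.7 -1.5] T [-0.04  0.39 -0.05] t 13.65 gw 0.155
t cm [ -0.92 -38.13 -37.18] w [-0.17   0.304  0.468] now [504.  256.  244.5] F [ 1.   0.5 -1.3] t 13.65 gw 0.155
[ 0.63295424 -0.36434415  1.922593   -0.44120585  1.22802434  0.03269535]
```

View pics/w9.png

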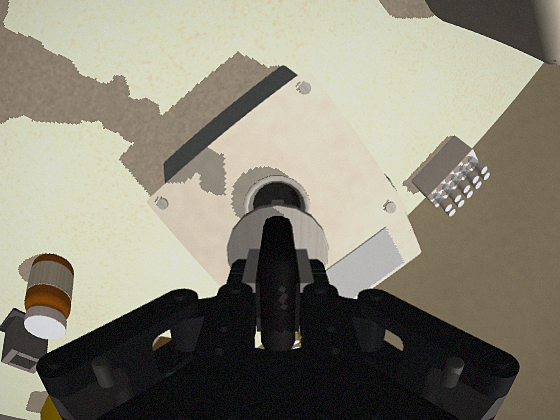

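Emit:
jog_arm([
  {"grip":0,"tx":-0.6,"ty":-2.5,"tz":-2.5,"wx":-0.02,"wy":0.03,"wz":0.05},
  {"grip":0,"tx":-0.9,"ty":-6,"tz":-5.9,"wx":-0.04,"wy":0.08,"wz":0.12},
  {"grip":0,"tx":-0.9,"ty":-9.5,"tz":-9.3,"wx":-0.07,"wy":0.13,"wz":0.2},
  {"grip":0,"tx":-0.9,"ty":-13,"tz":-12.7,"wx":-0.1,"wy":0.18,"wz":0.28},
  {"grip":0,"tx":-0.9,"ty":-16.5,"tz":-16.1,"wx":-0.13,"wy":0.23,"wz":0.36},
  {"grip":0,"tx":-0.9,"ty":-20,"tz":-19.5,"wx":-0.15,"wy":0.27,"wz":0.42},
  {"grip":0,"tx":-0.9,"ty":-23.5,"tz":-22.9,"wx":-0.17,"wy":0.304,"wz":0.468},
  {"grip":0,"tx":-0.9,"ty":-27,"tz":-26.3,"wx":-0.17,"wy":0.304,"wz":0.468},
])

```text
t: 14.5
tcp_pos: [456.2, -118.7, 277.8]
ee_rot: [[-0.003, -0.752, 0.66], [-0.0, 0.66, 0.752], [-1.0, 0.002, -0.002]]
force: [1.2, 0.3, -1.3]
gripper_width: 0.16
```

```bash
python3 -c "
from h import *
delta([437,-270.5,290],Rfrom([0,0,-1],[np.cos(.85),np.sin(.85),0]))"
```

```text
t cm [ -1.22  -8.56 -12.68] w [ 0.001 -0.002 -0.002] now [ 456.2 -118.7  277.8] F [ 1.2  0.3 -1.3] t 14.5 gw 0.16
```

Emit:
jog_arm([
  {"grip":0,"tx":0,"ty":-2.5,"tz":-3.7,"wx":0,"wy":0,"wz":0},
  {"grip":0,"tx":0.2,"ty":-5,"tz":-7.5,"wx":0,"wy":0,"wz":0},
  {"grip":0,"tx":0.3,"ty":-7.5,"tz":-11.1,"wx":0,"wy":0,"wz":0},
  {"grip":0,"tx":0.3,"ty":-8.5,"tz":-12.7,"wx":0,"wy":0,"wz":0},
  {"grip":0,"tx":0.3,"ty":-8.5,"tz":-12.7,"wx":0,"wy":0,"wz":0},
  {"grip":0,"tx":0.3,"ty":-8.5,"tz":-12.7,"wx":0,"wy":0,"wz":0},
])

```text
t: 15.1
tcp_pos: [436.5, -268.1, 274.8]
ee_rot: [[-0.0, -0.751, 0.66], [-0.001, 0.66, 0.751], [-1.0, -0.0, -0.001]]
force: [-1.0, -0.6, -1.4]
gripper_width: 0.158
```

```bash
python3 -c "
from h import *
delta([437.1,-270.6,275],Rfrom([0,0,-1],[np.cos(.85),np.sin(.85),0]))
import pickle
s,d=cap('wrist');cv2.imwrite('pics/w10.png',d['image']);pickle.dump((s,d),open('w10.pkl','wb'))"
python3 ovk.py w10.pkl 19.8 -1.1 0.2 0 0 436.4 -270.5 -.2 ovk3.png
```

```text
t cm [-0.02 -0.21 -0.15] w [-0.001 -0.001  0.   ] now [ 436.5 -268.1  274.8] F [-1.  -0.6 -1.4] t 15.1 gw 0.158
```

View pics/ovk3.png

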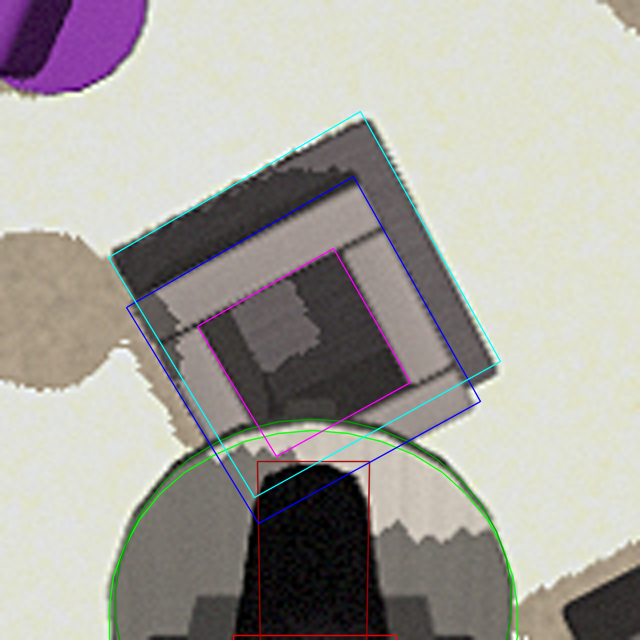

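```bash
python3 -c "
from h import *
delta([436.1,-270.2,98],Rfrom([0,0,-1],[np.cos(.85),np.sin(.85),0]))"
```

```text
t cm [17.68 -0.13 -0.22] w [ 0.    -0.001  0.   ] now [ 436.7 -267.6  274.8] F [ 0.  -0.1 -1.6] t 15.15 gw 0.156
```

Emit:
jog_arm([
  {"grip":0,"tx":4,"ty":-0.13,"tz":-0.2,"wx":0,"wy":0,"wz":0},
  {"grip":0,"tx":8,"ty":-0.13,"tz":-0.2,"wx":0,"wy":0,"wz":0},
  {"grip":0,"tx":11,"ty":-0.13,"tz":-0.2,"wx":0,"wy":0,"wz":0},
  {"grip":0,"tx":12,"ty":-0.13,"tz":-0.2,"wx":0,"wy":0,"wz":0},
  {"grip":0,"tx":12,"ty":-0.13,"tz":-0.2,"wx":0,"wy":0,"wz":0},
  {"grip":0,"tx":12,"ty":-0.13,"tz":-0.2,"wx":0,"wy":0,"wz":0},
])

```text
t: 15.75
tcp_pos: [436.8, -270.5, 156.4]
ee_rot: [[0.001, -0.752, 0.659], [-0.002, 0.659, 0.752], [-1.0, -0.002, -0.001]]
force: [0.0, 0.2, -1.0]
gripper_width: 0.155
```

```bash
python3 -c "
from h import *
delta([436.1,-270.2,97],Rfrom([0,0,-1],[np.cos(.85),np.sin(.85),0]))"
```

```text
t cm [ 5.94  0.08 -0.03] w [ 0.001 -0.001  0.002] now [ 436.8 -270.5  156.4] F [ 0.   0.2 -1. ] t 15.75 gw 0.155
```

Emit:
jog_arm([
  {"grip":0,"tx":2,"ty":0.04,"tz":0,"wx":0,"wy":0,"wz":0},
  {"grip":0,"tx":4,"ty":0.04,"tz":0,"wx":0,"wy":0,"wz":0},
  {"grip":0,"tx":5.3,"ty":0.04,"tz":0,"wx":0,"wy":0,"wz":0},
  {"grip":0,"tx":5.8,"ty":0.04,"tz":0,"wx":0,"wy":0,"wz":0},
  {"grip":0,"tx":5.8,"ty":0.04,"tz":0,"wx":0,"wy":0,"wz":0},
  {"grip":0,"tx":5.8,"ty":0.04,"tz":0,"wx":0,"wy":0,"wz":0},
])

```text
t: 16.35
tcp_pos: [436.2, -270.6, 97.7]
ee_rot: [[0.0, -0.752, 0.66], [-0.001, 0.66, 0.752], [-1.0, -0.001, -0.001]]
force: [0.1, -0.1, -0.9]
gripper_width: 0.157
```

```bash
python3 -c "
from h import *
delta([436.1,-270.2,95],Rfrom([0,0,-1],[np.cos(.85),np.sin(.85),0]))"
```

```text
t cm [0.27 0.03 0.02] w [ 0.    -0.001  0.001] now [ 436.2 -270.6   97.7] F [ 0.1 -0.1 -0.9] t 16.35 gw 0.157
```

Next I'll lower onto the top, feel for contact, and release.

Emit:
jog_arm([
  {"grip":0,"tx":0.1,"ty":0,"tz":0,"wx":0,"wy":0,"wz":0},
  {"grip":0,"tx":0.2,"ty":0,"tz":0,"wx":0,"wy":0,"wz":0},
  {"grip":0,"tx":0.25,"ty":0,"tz":0,"wx":0,"wy":0,"wz":0},
  {"grip":0,"tx":0.28,"ty":0,"tz":0,"wx":0,"wy":0,"wz":0},
  {"grip":0,"tx":0.28,"ty":0,"tz":0,"wx":0,"wy":0,"wz":0},
])

```text
t: 16.85
tcp_pos: [436.0, -270.5, 94.8]
ee_rot: [[0.0, -0.751, 0.66], [-0.001, 0.66, 0.751], [-1.0, -0.001, -0.001]]
force: [-3.9, 2.4, 8.4]
gripper_width: 0.156
```

```bash
python3 -c "
from h import *
delta([436.1,-270.2,95],Rfrom([0,0,-1],[np.cos(.85),np.sin(.85),0]))"
```

```text
t cm [-0.02  0.01  0.03] w [ 0.    -0.001  0.001] now [ 436.  -270.5   94.8] F [-3.9  2.4  8.4] t 16.85 gw 0.156
```

Contact shows as 8 N upwards at the expected height. Opening the fingers.

Emit:
jog_arm([
  {"grip":2,"tx":0,"ty":0,"tz":0,"wx":0,"wy":0,"wz":0},
  {"grip":3,"tx":0,"ty":0,"tz":0,"wx":0,"wy":0,"wz":0},
  {"grip":4,"tx":0,"ty":0,"tz":0,"wx":0,"wy":0,"wz":0},
  {"grip":5.5,"tx":0,"ty":0,"tz":0,"wx":0,"wy":0,"wz":0},
  {"grip":7,"tx":0,"ty":0,"tz":0,"wx":0,"wy":0,"wz":0},
  {"grip":7,"tx":0,"ty":0,"tz":0,"wx":0,"wy":0,"wz":0},
])

```text
t: 17.45
tcp_pos: [435.8, -270.3, 93.7]
ee_rot: [[-0.001, -0.752, 0.66], [-0.0, 0.66, 0.752], [-1.0, 0.0, -0.001]]
force: [-0.4, 0.5, 0.2]
gripper_width: 0.816
```

Emit:
jog_arm([
  {"grip":7,"tx":-1,"ty":0,"tz":0,"wx":0,"wy":0,"wz":0},
  {"grip":7,"tx":-3,"ty":0,"tz":0,"wx":0,"wy":0,"wz":0},
  {"grip":7,"tx":-6,"ty":0,"tz":0,"wx":0,"wy":0,"wz":0},
  {"grip":7,"tx":-10,"ty":0,"tz":0,"wx":0,"wy":0,"wz":0},
  {"grip":7,"tx":-14,"ty":0,"tz":0,"wx":0,"wy":0,"wz":0},
  {"grip":7,"tx":-15.5,"ty":0,"tz":0,"wx":0,"wy":0,"wz":0},
  {"grip":7,"tx":-15.5,"ty":0,"tz":0,"wx":0,"wy":0,"wz":0},
])

```text
t: 18.15
tcp_pos: [436.4, -270.6, 251.7]
ee_rot: [[0.003, -0.752, 0.66], [-0.003, 0.66, 0.752], [-1.0, -0.004, -0.0]]
force: [-0.4, -0.4, 0.5]
gripper_width: 0.818
```

```bash
python3 - <<'E'
from h import *
import pickle
s,d=cap("wrist"); cv2.imwrite("pics/w11.png",d["image"]); pickle.dump((s,d),open("w1.pkl","wb"));print(s["tcp_pos"],s["force"],s["gripper_width"])
s,d=cap("top"); cv2.imwrite("pics/t11.png",d["image"])
E
cp pics/t11.png pics/top0b.png; sed -i 's#pics/top0.png#pics/t11.png#' ov.py; python3 ov.py 436.4 -270.5 -.72 436.4 -270.5 -.2 ov9.png
```

```text
[ 436.433949   -270.55437573  251.70035057] [-0.42222515 -0.40113373  0.48165535] 0.8181126514167951
```

View pics/ov9.png

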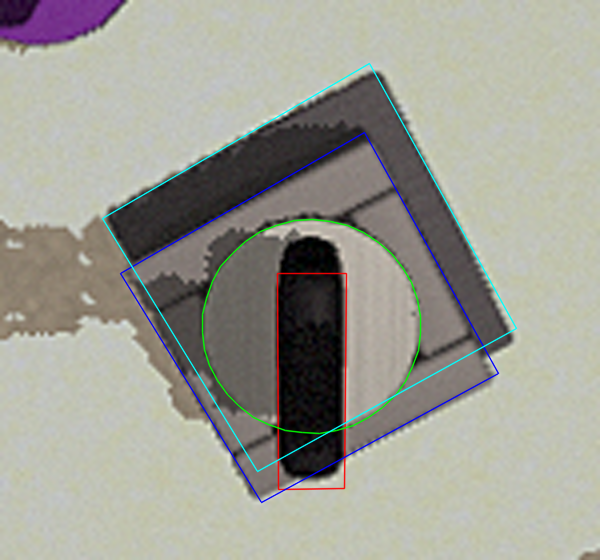

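View pics/t11.png

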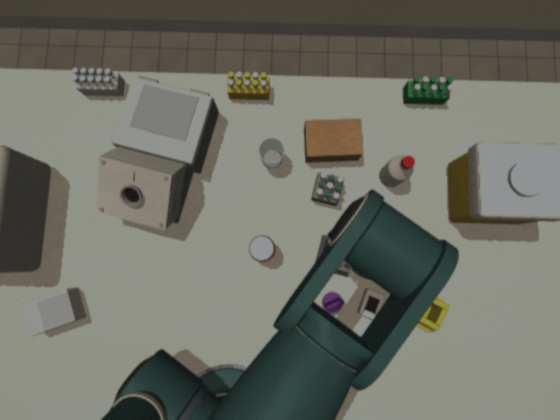

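```bash
python3 -c "
from h import *
print(telemetry.sense()['force'],r.job_done())"
```

```text
the job is handed in; nothing more can be done
[ 0.133244   -0.02406513 -0.49537291] None
```

The job is handed in after about 18 s of robot time: the key went home in the lock, was turned clockwise to the stop, pulled out and stood back in its stand. No verdict is reported, so what follows is from my own checks.

- **Finding the slot:** I started the search about 0.4 rad anticlockwise of the lock's 12 o'clock, and the bit dropped into the slot there on the first push. No back-and-forth turning was needed.
- **Fully home:** I felt no spring push on the way in. The collar then met the rim with a sharp 26 N, at my estimated height of 0.8 mm.
- **Turn to the stop:** I turned the key about 1.2 rad clockwise, keeping it pressed home. The torque rose from about 0.2 Nm to 2.2 Nm at a hard stop, so I take the cam as locked.
- **Back in the stand:** The last wrist picture shows the key upright in the stand, within about 1–2 mm of the middle. The collar touched the top at the same height as at the start.
- **Bystanders:** The last top picture shows them where they were. In it the arm hides the stand, so the key's position rests on the wrist picture alone.

Two checks were weaker than I would like:
- **Turning torque:** During most of the turn it read only 0.05–0.12 Nm, less than the stated 0.2 Nm. The cam's angle itself cannot be seen; only the hard stop supports it.
- **Lock position:** The three cameras' estimates differed by up to about 6 mm. I used the wrist camera's, and the key went in without jamming.

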